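Test the glaze tiles and fold up their tray

ROBOT

A 6-joint arm with a two-finger parallel gripper is mounted at the origin on the work surface; the furniture and walls round the work are solid. World frame = base frame: x ahead of the robot, y to its left, z up, the work surface at z = 0. Lengths are in m, angles in rad, forces in N, time in s.
With the tool pointing down it reaches from about 0.375 to 0.9 m from the base axis. Payload 3.1 kg.
Tool frame: the origin (TCP) lies at the very end of the fingers, on their centre line; the grasp point (between the pads) lies 19 mm behind it (manip.tcp_to_grasp is the distance from the TCP to the grasp point, in m); z points along the fingers, y is the line along which they close (so a half turn about z gives the same grasp; the last joint's range is limited). The gripper opens to 85 mm and grips with 20 to 120 N. Pads are 22 mm wide; open, the fingers measure 114 mm over their backs; the gripper's body (76 mm by 85 mm) begins 54 mm behind the grasp point. The pads swing forward as they close: fully open they stand 13 mm farther back than shut.
Start: joints at [1.081, 0.527, 1.433, -0, 1.181, -0.178], TCP at [0.191, 0.595, 0.202] pointing down, gripper open.
Joint ranges: [-3.08, 3.08], [-0.75, 2.2], [0.22, 2.44], [-1.43, 4.57], [0, 2.65], [-2.85, 2.85]. Speed limits (rad/s): [2.79, 2.79, 3.14, 3.14, 3.14, 3.14].

INTERFACE

Orientations are given as a unit quaternion [x, y, z, w].
In Python, from station import manip gives the robot as it stands. The module is installed in compiled form; this text tells all that it offers.
- The arm moves only by the tool step_arm, never from a script. Its argument "commands" is one flat list of numbers, 6 for each row, row after row: the shift along the tool's x, y, z in m, then the turn, a rotation vector about the tool's x, y, z in degrees. A call has exactly 10 rows; each row is the pose to reach, as a shift and turn from the pose commanded when the call began, along the tool's axes at that moment; what a row does not reach only later rows make up. A row lasts 1/10 s, in which the tool goes at most 50 mm and 8.59 degrees, less where a joint would pass 70% of its speed; a pose out of reach is approached as far as the arm can. A call with a gripper value outside its range is refused whole. "jaw" is the opening in per cent of the stroke, from 0 (shut) to 100 (fully open), set as the call begins (left out, the last holds). The fingers move at their own pace and stop on an object; "grip_force" is the grip in N (left out, the last holds). Time passes only in rows, so rows that repeat a pose let the fingers close, or fill a call up. It gives the time, the measured TCP pose, the force, the opening and the grip force at its end, in the units of the state.
- manip.sense(): the state, without advancing time (a new reading comes with each control period).
- manip.snapshot(name): name is "scene" or "top"; returns a dict with "pixels" (400x640x3 uint8, blue, green, red), "fx", "fy", "cx", "cy" (pixels), "R" (3x3) and "t" (3): a world point X has camera coordinates R X + t. Camera axes: x right, y down, z forward; pixel columns grow to the right and rows downward; lengths in m; the calibration is good to about 2 mm. A picture is of the moment at which its call begins. There is no depth.
- manip.sign_off(): hands the job in; it is judged then, once.
The state is a dict: "t": time; "q": joint angles; "qd": joint speeds; "tau": joint torques, N m; "tcp_pos": TCP position; "tool_rot": TCP orientation; "force": force on the tool from outside, world axes, zero at the start; "ft_torque": the same for the moment, N m; "finger_gap": opening from 0.0 (shut) to 1.0 (fully open); "gripper_force": force on a finger pad.
Only numpy, scipy, OpenCV 4.12 (cv2) and the standard library are available. Lean on these libraries where they do the work, as an engineer would, in place of code of your own. Each camera call takes 0.05 s, during which the arm holds its last target. There are 200 camera calls.

TASK

Check the glazed test tiles on the open tray: take the stylus gauge by its bar and touch its needle tip to the white dot of each tile, resting it there for a moment, first the red tile, then the blue, then the yellow (one may be missing). Stand the gauge back upright on the middle of the round wooden bat, and only then raise all four sides of the tray fully upright round the tiles. The tiles stay lying flat on the tray's floor, and the eraser and the wooden rib stay where they are.

Things in the scene. Friction and masses are not known exactly. Their poses are not given: they have to be found in the camera images.
- tray: fold-up aluminium sample tray fixed to the table: floor 64 mm (its x, short way) by 150 mm (its y, long way), floor top 12 mm above the table; origin on the table under its centre, x pointing away from the robot. Round it lie four hinged blue sides, 30 mm wide and 3 mm thick, each with an orange T pull beyond its outer edge (in all 49 mm from the hinge)
- side_near (a joint): hinge of the tray's near (-x) blue side, rad: 0 = flat and open, 1.57 = upright (the stop). The side pivots at the tray's x = -32 mm edge, hinge axis along the tray's y, 10 mm above the table. The hinge is stiff (about 0.04 N m): the side stays where it is left
- pull_near (a point): middle of the orange T pull (bar 24 mm long, 10 mm thick, parallel to the hinge, with free space round both ends) of the tray's near (-x) side; it lies 44 mm from that side's hinge axis
- side_far (a joint): hinge of the tray's far (+x) blue side, rad: 0 = flat and open, 1.57 = upright (the stop). The side pivots at the tray's x = +32 mm edge, hinge axis along the tray's y, 10 mm above the table. The hinge is stiff (about 0.04 N m): the side stays where it is left
- pull_far (a point): middle of the orange T pull (bar 24 mm long, 10 mm thick, parallel to the hinge, with free space round both ends) of the tray's far (+x) side; it lies 44 mm from that side's hinge axis
- side_left (a joint): hinge of the tray's left (+y) blue side, rad: 0 = flat and open, 1.57 = upright (the stop). The side pivots at the tray's y = +75 mm edge, hinge axis along the tray's x, 10 mm above the table. The hinge is stiff (about 0.04 N m): the side stays where it is left
- pull_left (a point): middle of the orange T pull (bar 24 mm long, 10 mm thick, parallel to the hinge, with free space round both ends) of the tray's left (+y) side; it lies 44 mm from that side's hinge axis
- side_right (a joint): hinge of the tray's right (-y) blue side, rad: 0 = flat and open, 1.57 = upright (the stop). The side pivots at the tray's y = -75 mm edge, hinge axis along the tray's x, 10 mm above the table. The hinge is stiff (about 0.04 N m): the side stays where it is left
- pull_right (a point): middle of the orange T pull (bar 24 mm long, 10 mm thick, parallel to the hinge, with free space round both ends) of the tray's right (-y) side; it lies 44 mm from that side's hinge axis
- tile_red: loose fired clay tile, 34 x 52 x 8 mm, with a red glaze patch, lying glaze up on the tray's floor, its 52 mm side along the tray's short way; origin at the centre of its underside, z up. May be absent
- tile_red_dot (a point): the test point: centre of the white 10 mm dot on the top face of the red tile, 8 mm above the tile's origin
- tile_blue: loose fired clay tile, 34 x 52 x 8 mm, with a blue glaze patch, lying glaze up on the tray's floor, its 52 mm side along the tray's short way; origin at the centre of its underside, z up. May be absent
- tile_blue_dot (a point): the test point: centre of the white 10 mm dot on the top face of the blue tile, 8 mm above the tile's origin
- tile_yellow: loose fired clay tile, 34 x 52 x 8 mm, with a yellow glaze patch, lying glaze up on the tray's floor, its 52 mm side along the tray's short way; origin at the centre of its underside, z up. May be absent
- tile_yellow_dot (a point): the test point: centre of the white 10 mm dot on the top face of the yellow tile, 8 mm above the tile's origin
- stylus: loose stylus gauge, 90 g, 44 mm high: level wooden bar, 14 wide, 12 high, on a steel heel (foot 24 x 64 mm) 58 mm behind the origin and a steel needle, pointing down, 58 mm ahead. Heel and tip reach equally low: it stands by itself; held level over the tray, its heel must hang beyond the tray's open sides (toward the robot). Origin midway, at tip level; x to the needle, z up
- stylus_tip (a point): the needle's tip (4 mm across), 58 mm ahead of the origin, at its level
- stylus_grip (a point): where to hold the stylus gauge: the middle of the bar's section, 8 mm behind the origin and 38 mm above it; pinch across the 14 mm width, from above
- bat: fixed round wooden ware bat, 204 mm across and 10 mm thick, on which the stylus gauge stands; origin at the centre of its underside, on the table
- rubber: loose white eraser, 19 x 42 x 12 mm, a bystander; origin at the centre of its underside
- rib: loose wooden rib, 40 x 104 x 8 mm, a bystander; origin at the centre of its underside
Mind the look-alikes: they are no part of the job. Leave any green look-alike of the tile_yellow alone.

How it is judged:
On the way, in this order (a step that is already met when the one before it is completed fails the run):
1. the needle tip rests on the red tile's dot (distance between stylus_tip and tile_red_dot below 0.008 m and contact force between stylus and tile_red above 0.2 N), for 0.2 s.
2. the needle tip rests on the blue tile's dot (distance between stylus_tip and tile_blue_dot below 0.008 m and contact force between stylus and tile_blue above 0.2 N), for 0.2 s.
3. the needle tip rests on the yellow tile's dot (distance between stylus_tip and tile_yellow_dot below 0.008 m and contact force between stylus and tile_yellow above 0.2 N), for 0.2 s.
4. the gauge stands back on the bat, let go, the tray's sides still open (horizontal distance between stylus_grip and bat below 0.05 m and angle between stylus's own z axis and vertical below 0.12 rad and contact force between stylus and bat above 0.2 N and contact force between the fingers and stylus below 0.05 N and value of joint each of side_near, side_far, side_left, side_right below 0.8 rad), for 0.2 s.
At the end, for the whole second after the job is handed in: All four sides are raised past 1.4 rad; the present tiles lie flat on the tray's floor (centre within 25 mm of its middle the short way, 65 mm the long way); the stylus gauge stands upright on the bat, let go and at rest, its grip point within 50 mm of the bat's middle (horizontal distance between stylus_grip and bat below 0.05 m and angle between each of stylus, tile_red, tile_blue, tile_yellow's own z axis and vertical below 0.12 rad and contact force between stylus and bat above 0.2 N and contact force between the fingers and stylus below 0.05 N and linear speed of stylus below 0.02 m/s and value of joint each of side_near, side_far, side_left, side_right above 1.4 rad and x of tile_red in the frame of tray between -0.025 and 0.025 m and y of tile_red in the frame of tray between -0.065 and 0.065 m and z of each of tile_red, tile_blue, tile_yellow in the frame of tray below 0.02 m and x of tile_blue in the frame of tray between -0.025 and 0.025 m and y of tile_blue in the frame of tray between -0.065 and 0.065 m and x of tile_yellow in the frame of tray between -0.025 and 0.025 m and y of tile_yellow in the frame of tray between -0.065 and 0.065 m); the robot touches nothing.
It fails at once if the eraser was pushed aside by over 30 mm (distance of rubber from where it was at the start of the episode above 0.03 m).
It fails at once if the wooden rib was pushed aside by over 30 mm (distance of rib from where it was at the start of the episode above 0.03 m).
Of tile_red, tile_blue, tile_yellow only 2 to 3 are there at a start; the rules pass over those that are not, and their reading is None.
At some moment in a run one of stylus may be knocked a few centimetres aside while the robot is not near it.
Once in a run the grip may slacken for a moment while it holds something.
It also fails if it takes over 210 s, if anything falls off the work surface, if the arm or the gripper's body presses on something with over 40 N, if the wrist force passes 120 N, or if a joint passes its speed limit or range.

## Working session

There is one attempt and no reset: what is moved stays moved. The work goes in short steps, Python scripts to look and compute and a tool call to move; the robot and the scene stay as the last step left them, time stands still between calls to the robot, and variables do not carry over. Pictures are saved under pics/ and viewed, at most 14 in all, crops included, and the job is handed in when it is done.

Besides the shell and the picture viewer there is one more tool, called as name(argument=value, ...) on one line, values as JSON. step_arm: Moves the arm, as the interface text tells. Its arguments: {"type":"object","properties":{"commands":{"type":"array","items":{"type":"number"}},"jaw":{"type":"number"},"grip_force":{"type":"number"}},"required":["commands"]}

```bash
mkdir -p pics
cat > h.py <<'E'
import numpy as np, cv2
from station import manip
from scipy.spatial.transform import Rotation as Ro
def snap(cam,name=None):
    s=manip.snapshot(cam)
    if name: cv2.imwrite(f'pics/{name}.png',s['pixels'])
    return s
def ray(s,u,v,z):
    R=np.array(s['R']);t=np.array(s['t']);c=-R.T@t
    d=R.T@np.array([(u-s['cx'])/s['fx'],(v-s['cy'])/s['fy'],1])
    return c+d*(z-c[2])/d[2]
def proj(s,X):
    p=np.array(s['R'])@np.array(X)+np.array(s['t']);return s['fx']*p[0]/p[2]+s['cx'],s['fy']*p[1]/p[2]+s['cy']
E
python3 - <<'E'
from h import *
for c in('top','scene'):
    s=snap(c,c+'0');print(c,s['fx'],s['cx'],s['cy'],(-np.array(s['R']).T@np.array(s['t'])).round(3),np.array(s['R']).round(2).tolist())
st=manip.sense();print({k:np.round(v,3).tolist() for k,v in st.items()});print(Ro.from_quat(st['tool_rot']).as_matrix().round(3),manip.tcp_to_grasp)
E
```

```text
top 397.70378513480154 326.1907307291812 200.9053306555578 [0.265 0.11  1.041] [[0.02, -1.0, 0.02], [-0.98, -0.02, -0.19], [0.19, -0.01, -0.98]]
scene 512.7114956099807 319.0394764209804 200.02845060491862 [-0.042 -0.474  1.029] [[0.76, -0.65, 0.01], [-0.5, -0.59, -0.63], [0.42, 0.47, -0.78]]
{'t': 0.1, 'q': [1.082, 0.528, 1.434, -0.0, 1.181, -0.179], 'qd': [-0.0, -0.001, -0.003, 0.0, -0.001, 0.001], 'tau': [-0.001, -44.33, -17.858, -0.0, 0.004, -0.0], 'tcp_pos': [0.191, 0.594, 0.201], 'tool_rot': [0.155, 0.988, -0.001, -0.0], 'force': [0.87, -0.039, 0.18], 'ft_torque': [-0.044, 0.004, 0.022], 'gripper_force': 0.0, 'finger_gap': 0.998}
[[-0.952  0.306 -0.001]
 [ 0.306  0.952 -0.002]
 [ 0.    -0.002 -1.   ]] 0.0187
```

View pics/top0.png

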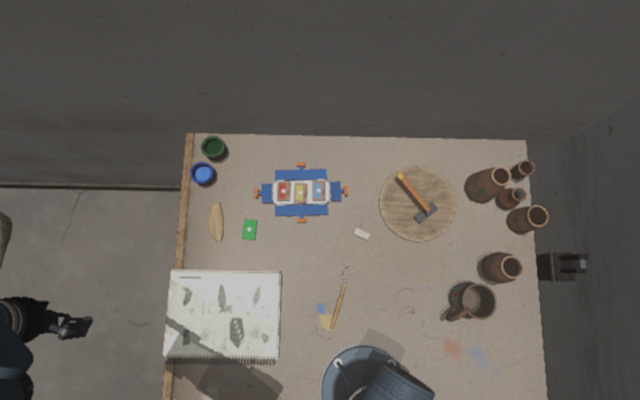

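View pics/scene0.png

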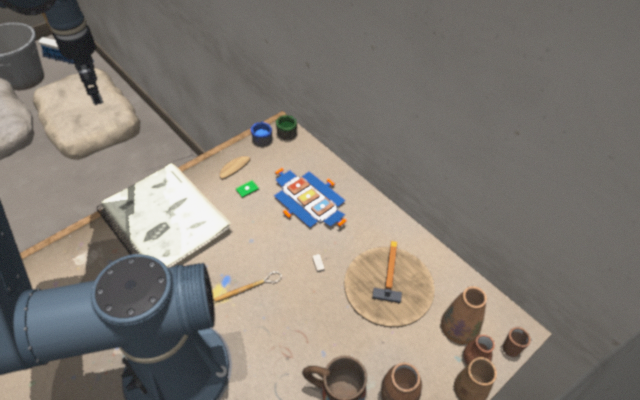

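Top view: tray at (301,192) with red (283,190), yellow (301,193) and blue (319,190) tiles. The bat is at (417,203), with the gauge's heel at (425,212) and its needle end at (400,175). The eraser is at (361,234), the rib at (216,221) and a green look-alike tile at (250,230). Next I'll measure and enlarge.

```bash
cat > m.py <<'E'
from h import *
s=snap('top','t1');im=s['pixels'];hsv=cv2.cvtColor(im,cv2.COLOR_BGR2HSV)
s2=snap('scene','s1')
def blobs(s,lo,hi,z,box,mn=8):
    h=cv2.cvtColor(s['pixels'],cv2.COLOR_BGR2HSV)
    m=cv2.inRange(h,lo,hi);k=np.zeros_like(m);a,b,c,d=box;k[b:d,a:c]=1;m*=k
    n,_,st,ce=cv2.connectedComponentsWithStats(m)
    for i in range(1,n):
        if st[i,4]>=mn: print(ce[i].round(1),st[i,4],ray(s,*ce[i],z).round(4))
T=(250,150,360,235);S=(260,160,360,235)
print('orange');blobs(s,(5,150,120),(15,255,255),.01,T);blobs(s2,(5,150,120),(15,255,255),.01,S)
print('white');blobs(s,(0,0,190),(180,60,255),.02,T,2);blobs(s2,(0,0,190),(180,60,255),.02,S,2)
print('blue');blobs(s,(100,150,50),(125,255,255),.012,T);
print('bar');blobs(s,(8,150,100),(22,255,255),.048,(380,160,460,245));blobs(s2,(8,150,100),(22,255,255),.048,(340,230,440,330))
for nm,ss,(a,b,c,d) in(('ct',s,(240,150,460,250)),('cs',s2,(260,160,440,330))):
    f=3.6 if nm=='ct' else 3.5
    cv2.imwrite(f'pics/{nm}.png',cv2.resize(ss['pixels'][b:d,a:c],None,fx=f,fy=f,interpolation=cv2.INTER_CUBIC))
E
python3 m.py
```

```text
orange
[300.4 164.2] 12 [0.5659 0.168  0.01  ]
[345.5 189.5] 16 [0.4986 0.0463 0.01  ]
[255.5 192.5] 16 [0.4856 0.2844 0.01  ]
[301.3 220.5] 15 [0.4134 0.1614 0.01  ]
[278.8 170.6] 16 [0.4882 0.2921 0.01  ]
[330.6 182.1] 16 [0.5674 0.1721 0.01  ]
[300.7 181.5] 16 [0.5084 0.2243 0.01  ]
[292.8 186.2] 20 [0.4822 0.2248 0.01  ]
[286.8 213.8] 24 [0.4139 0.1639 0.01  ]
[341.5 222.2] 24 [0.5011 0.056  0.01  ]
white
[309.3 192.2] 77 [0.4872 0.142  0.02  ]
[283.7 193.8] 95 [0.4815 0.2089 0.02  ]
[326.7 190.6] 38 [0.4923 0.0965 0.02  ]
[318.5 190. ] 6 [0.4936 0.1179 0.02  ]
[283.5 190.5] 4 [0.4904 0.2097 0.02  ]
[300.  192.3] 7 [0.4864 0.1663 0.02  ]
[357.4 231.6] 19 [0.3856 0.0155 0.02  ]
[308.  196.6] 4597 [0.4849 0.1659 0.02  ]
[297.6 184.9] 11 [0.4895 0.2134 0.02  ]
[307.6 195.6] 13 [0.4863 0.1691 0.02  ]
[316.2 210. ] 8 [0.4729 0.1195 0.02  ]
blue
bar
[390.7 265.6] 226 [ 0.4837 -0.1243  0.048 ]
```

View pics/ct.png

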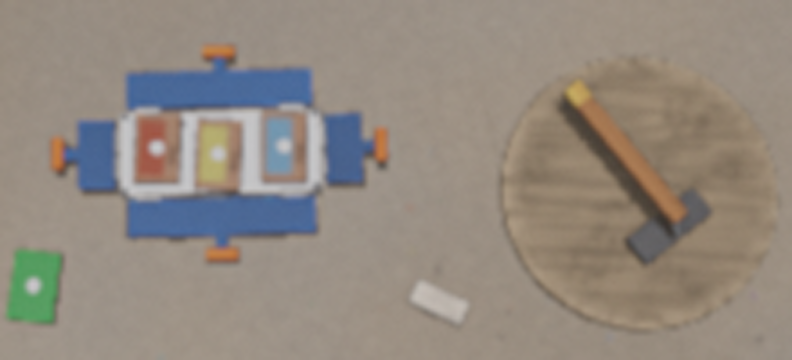

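View pics/cs.png

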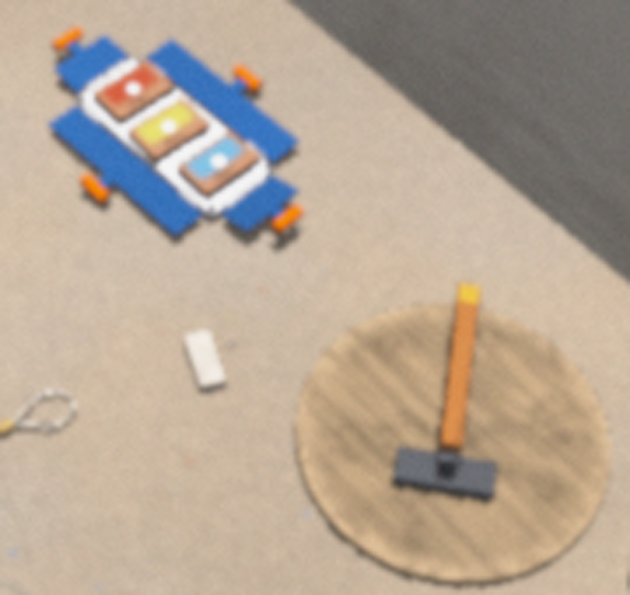

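Both crops agree: red, yellow and blue tiles are on the tray. The green tile lies outside it and gets left alone. The gauge's yellow end is the needle, at crop (578,93).

```bash
cat >> h.py <<'E'
def go(*wps):
    """each wp (x,y,z,psi deg of tool y[,tilt]) -> shift/turn from current pose (tool vertical)"""
    st=manip.sense();p=st['tcp_pos'];R=Ro.from_quat(st['tool_rot'])
    for w in wps:
        a=np.radians(w[3]);y=np.array([np.cos(a),np.sin(a),0]);z=np.array([0,0,-1.]);x=np.cross(y,z)
        y0=R.as_matrix()[:,1]
        if y@y0<0: y=-y;x=-x
        G=Ro.from_matrix(np.c_[x,y,z])
        print(w,'shift',R.inv().apply(np.array(w[:3])-p).round(4).tolist(),'turn',np.degrees((R.inv()*G).as_rotvec()).round(1).tolist())
    print('t',round(st['t'],1),'tcp',np.round(p,4),'gap',round(st['finger_gap'],3),'F',np.round(st['force'],1),'gf',round(st['gripper_force'],1))
def stylus():
    from itertools import product
    out=[]
    for c,box in(('top',(370,150,470,250)),('scene',(330,220,450,340))):
        s=snap(c);h=cv2.cvtColor(s['pixels'],cv2.COLOR_BGR2HSV);a,b,e,d=box
        m=cv2.inRange(h,(5,130,100),(30,255,255))[b:d,a:e]
        n,l,st_,ce=cv2.connectedComponentsWithStats(m);
        if n<2: print(c,'none');continue
        i=1+st_[1:,4].argmax();pt=np.argwhere(l==i)[:,::-1]+[a,b]
        (cx,cy),_,_=r=cv2.minAreaRect(pt.astype(np.float32));bx=cv2.boxPoints(r)
        o=sorted(range(1,4),key=lambda j:np.hypot(*(bx[j]-bx[0])));e1=(bx[0]+bx[o[0]])/2;e2=(bx[o[1]]+bx[o[2]])/2
        w=[ray(s,*q,.052) for q in(e1,e2)];w.sort(key=lambda q:q[0]);dd=w[1]-w[0]
        print(c,st_[i,4],'ends',w[0].round(4),w[1].round(4),'len',np.hypot(*dd[:2]).round(4),'mid',((w[0]+w[1])/2).round(4),'yaw',np.degrees(np.arctan2(dd[1],dd[0])).round(1))
E
python3 - <<'E'
from h import *
stylus();s=snap('top')
print('bat',ray(s,417.8,203.3,.01),[ray(s,240+u/3.6,150+v/3.6,.01).round(3) for u,v in((502,190),(780,190),(640,58),(640,328))])
go((.45,-.11,.2,135))
E
```

```text
top 10 ends [ 0.5234 -0.0977  0.052 ] [ 0.5343 -0.0907  0.052 ] len 0.0129 mid [ 0.5288 -0.0942  0.052 ] yaw 32.5
scene 290 ends [ 0.4387 -0.1605  0.052 ] [ 0.5337 -0.0831  0.052 ] len 0.1225 mid [ 0.4862 -0.1218  0.052 ] yaw 39.2
bat [ 0.4650877  -0.14550366  0.01      ] [array([ 0.464, -0.044,  0.01 ]), array([ 0.469, -0.249,  0.01 ]), array([ 0.567, -0.148,  0.01 ]), array([ 0.365, -0.143,  0.01 ])]
(0.45, -0.11, 0.2, 135) shift [-0.4621, -0.5919, 0.0021] turn [-0.0, -0.0, -62.8]
t 0.3 tcp [0.191  0.5949 0.2019] gap 1.001 F [-0.5 -0.5  0.4] gf 0.0
```

Run:
```python
from h import *
s=snap('top')
# manual ends/corners from crop (centre of end edges)
a=ray(s,240+578/3.6,150+84/3.6,.052);b=ray(s,240+677/3.6,150+220/3.6,.052)
hl=ray(s,240+669/3.6,150+226/3.6,.014)
d=a-b;print(a,b,np.hypot(*d[:2]),(a+b)/2,np.degrees(np.arctan2(d[1],d[0])),'heel',hl)
h=cv2.cvtColor(s['pixels'],cv2.COLOR_BGR2HSV);print(h[176,401],h[195,415],h[200,420],h[220,400])
```

```text
[ 0.53467056 -0.09267907  0.052     ] [ 0.43732764 -0.16059614  0.052     ] 0.11869444637868286 [ 0.4859991  -0.12663761  0.052     ] 34.90384355505951 heel [ 0.4393866  -0.16498696  0.014     ]
[ 20 129 191] [ 14 128 167] [ 13 126 168] [ 15  69 130]
```

```bash
sed -i 's/(5,130,100),(30,255,255))\[b/(9,105,110),(30,255,255))[b/' h.py; python3 -c "
from h import *
go((.48,-.129,.15,127));stylus()"
```

```text
(0.48, -0.129, 0.15, 127) shift [-0.4965, -0.6009, 0.0521] turn [-0.0, -0.0, -54.8]
t 0.4 tcp [0.191  0.595  0.2019] gap 0.999 F [-0.1  1.2  0.2] gf 0.0
top 255 ends [ 0.4415 -0.1624  0.052 ] [ 0.5334 -0.0863  0.052 ] len 0.1193 mid [ 0.4874 -0.1244  0.052 ] yaw 39.6
scene 337 ends [ 0.4385 -0.1603  0.052 ] [ 0.5349 -0.0835  0.052 ] len 0.1233 mid [ 0.4867 -0.1219  0.052 ] yaw 38.5
```

step_arm(commands=[-0.03, -0.036, 0, 0, 0, -5, -0.06, -0.072, 0, 0, 0, -11, -0.09, -0.108, 0, 0, 0, -17, -0.12, -0.144, 0.01, 0, 0, -23, -0.15, -0.18, 0.01, 0, 0, -29, -0.18, -0.216, 0.01, 0, 0, -35, -0.21, -0.252, 0.02, 0, 0, -41, -0.24, -0.288, 0.02, 0, 0, -47, -0.27, -0.324, 0.02, 0, 0, -52, -0.3, -0.36, 0.02, 0, 0, -57], jaw=50)

```text
t: 1.5
tcp_pos: [0.3673, 0.1589, 0.1824]
tool_rot: [-0.337, 0.941, -0.0, 0.001]
force: [0.2, 0.2, -0.2]
finger_gap: 0.502
gripper_force: 0.0
```

```bash
python3 -c "
from h import *
go((.481,-.1285,.15,129),(.481,-.1285,.028,129));stylus()"
```

```text
(0.481, -0.1285, 0.15, 129) shift [0.0946, -0.2942, 0.0325] turn [-0.0, 0.1, 0.4]
(0.481, -0.1285, 0.028, 129) shift [0.0948, -0.2941, 0.1545] turn [-0.0, 0.1, 0.4]
t 1.5 tcp [0.3673 0.1589 0.1824] gap 0.502 F [ 0.2  0.2 -0.2] gf 0.0
top 256 ends [ 0.4411 -0.1616  0.052 ] [ 0.5334 -0.0863  0.052 ] len 0.1191 mid [ 0.4872 -0.124   0.052 ] yaw 39.2
scene 343 ends [ 0.4382 -0.1604  0.052 ] [ 0.5346 -0.0836  0.052 ] len 0.1232 mid [ 0.4864 -0.122   0.052 ] yaw 38.6
```

step_arm(commands=[0.012, -0.037, 0, 0, 0, 0, 0.024, -0.074, 0, 0, 0, 0, 0.036, -0.111, 0.01, 0, 0, 0, 0.048, -0.148, 0.01, 0, 0, 0, 0.06, -0.185, 0.02, 0, 0, 0, 0.072, -0.222, 0.03, 0, 0, 0, 0.083, -0.259, 0.04, 0, 0, 0.4, 0.095, -0.294, 0.05, 0, 0, 0.4, 0.095, -0.294, 0.06, 0, 0, 0.4, 0.095, -0.294, 0.07, 0, 0, 0.4])

```text
t: 2.6
tcp_pos: [0.479, -0.1272, 0.1115]
tool_rot: [-0.331, 0.944, 0.0, 0.0]
force: [-0.3, 0.5, 0.2]
finger_gap: 0.498
gripper_force: 0.0
```

```bash
python3 -c "
from h import *
go((.481,-.1285,.028,129));s=snap('scene');s2=snap('top')
a=s['pixels'][215:345,330:450];b=s2['pixels'][150:250,360:480]
cv2.imwrite('pics/hov.png',np.hstack([cv2.resize(a,(360,390)),cv2.resize(b,(432,360)).copy() if 0 else cv2.resize(b,(432,390))]))"
```

```text
(0.481, -0.1285, 0.028, 129) shift [-0.0008, -0.0023, 0.0835] turn [0.0, 0.0, -0.3]
t 2.6 tcp [ 0.479  -0.1272  0.1115] gap 0.498 F [-0.3  0.5  0.2] gf 0.0
```

View pics/hov.png

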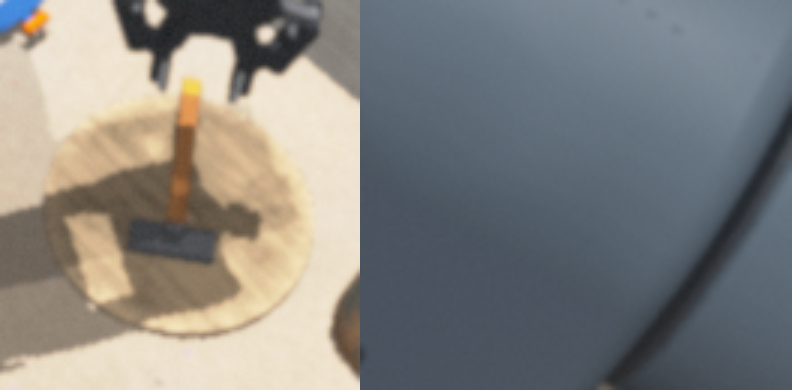

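The left half shows the fingers straddling the bar, and the gauge hasn't moved. The arm blocks the top view. I'll descend and grip.

step_arm(commands=[0, 0, 0.01, 0, 0, 0, 0, 0, 0.025, 0, 0, 0, 0, 0, 0.04, 0, 0, 0, 0, 0, 0.055, 0, 0, 0, 0, 0, 0.065, 0, 0, 0, 0, 0, 0.075, 0, 0, 0, 0, 0, 0.08, 0, 0, 0, 0, 0, 0.084, 0, 0, 0, 0, 0, 0.084, 0, 0, 0, 0, 0, 0.084, 0, 0, 0])

```text
t: 3.7
tcp_pos: [0.479, -0.1275, 0.0283]
tool_rot: [-0.332, 0.943, -0.0, 0.0]
force: [-0.3, 0.1, 0.3]
finger_gap: 0.499
gripper_force: 0.0
```

step_arm(commands=[0, 0, 0, 0, 0, 0, 0, 0, 0, 0, 0, 0, 0, 0, 0, 0, 0, 0, 0, 0, 0, 0, 0, 0, 0, 0, 0, 0, 0, 0, 0, 0, 0, 0, 0, 0, 0, 0, 0, 0, 0, 0, 0, 0, 0, 0, 0, 0, 0, 0, 0, 0, 0, 0, 0, 0, 0, 0, 0, 0], jaw=0, grip_force=80)

```text
t: 4.7
tcp_pos: [0.4788, -0.1274, 0.0281]
tool_rot: [-0.332, 0.943, -0.0, 0.0]
force: [0.3, -0.2, 0.4]
finger_gap: -0.0
gripper_force: 0.0
```

step_arm(commands=[0, 0, -0.002, 0, 0, 0, 0, 0, -0.005, 0, 0, 0, 0, 0, -0.01, 0, 0, 0, 0, 0, -0.015, 0, 0, 0, 0, 0, -0.02, 0, 0, 0, 0, 0, -0.025, 0, 0, 0, 0, 0, -0.03, 0, 0, 0, 0, 0, -0.035, 0, 0, 0, 0, 0, -0.04, 0, 0, 0, 0, 0, -0.04, 0, 0, 0])

```text
t: 5.7
tcp_pos: [0.4793, -0.1275, 0.0688]
tool_rot: [-0.332, 0.943, -0.001, 0.0]
force: [-0.3, -0.1, 0.6]
finger_gap: -0.004
gripper_force: 0.0
```

```bash
python3 -c "
from h import *
go((.43,-.05,.09,95));s=snap('scene');
a=s['pixels'][190:345,300:450]
cv2.imwrite('pics/lift.png',cv2.resize(a,(580,600)))"
```

```text
(0.43, -0.05, 0.09, 95) shift [-0.0102, 0.0913, -0.0213] turn [-0.1, 0.1, 33.8]
t 5.7 tcp [ 0.4793 -0.1275  0.0688] gap -0.004 F [-0.3 -0.1  0.6] gf 0.0
```

View pics/lift.png

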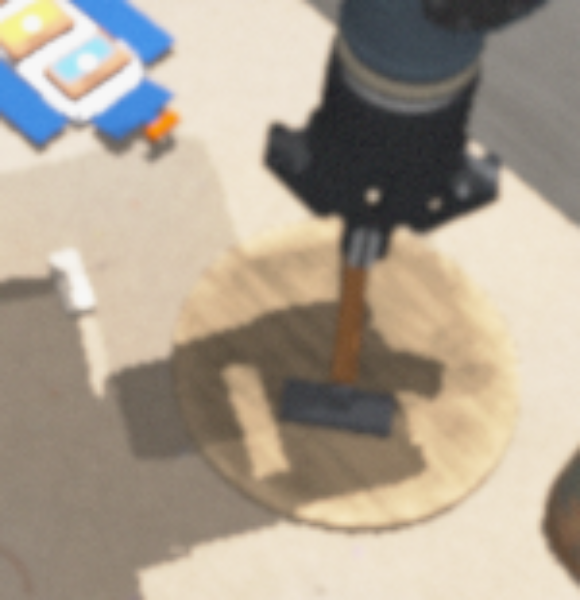

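```bash
python3 -c "
from h import *
s=snap('scene')
p=manip.sense()['tcp_pos'];print('tcp px',proj(s,p))
u,v=proj(s,p);print('crop',(u-300)*580/150,(v-190)*600/155)
for g in((.481,-.1285,.054),(.487,-.1235,.054),(.534,-.086,.054),(.44,-.161,.054),(.479,-.1275,.0283)):
    u,v=proj(s,g);print(g,round(u,1),round(v,1),'crop',round((u-300)*580/150),round((v-190)*600/155))
stylus()
"
```

```text
tcp px (np.float64(391.2891457588278), np.float64(262.8758923632414))
crop 352.9846969341341 282.1002285028699
(0.481, -0.1285, 0.054) 391.6 266.1 crop 354 295
(0.487, -0.1235, 0.054) 391.8 263.1 crop 355 283
(0.534, -0.086, 0.054) 394.4 241.3 crop 365 198
(0.44, -0.161, 0.054) 389.1 286.5 crop 344 374
(0.479, -0.1275, 0.0283) 389.3 272.3 crop 345 319
top none
scene 162 ends [ 0.4377 -0.1619  0.052 ] [ 0.4949 -0.1152  0.052 ] len 0.0738 mid [ 0.4663 -0.1385  0.052 ] yaw 39.2
```

```bash
python3 -c "
from h import *
s=snap('scene');im=s['pixels'][235:305,360:430]
im=cv2.resize(im,(560,560),interpolation=cv2.INTER_CUBIC)
p=np.array(manip.sense()['tcp_pos'])
for dz,c in((0,(0,0,255)),(.01,(0,255,255)),(.02,(0,255,0))):
  for k in (-.011,.011):
    u,v=proj(s,p+np.array([.78*k,.63*k,dz]));cv2.circle(im,(int((u-360)*8),int((v-235)*8)),3,c,-1)
cv2.imwrite('pics/z.png',im)"
```

```text
(no output)
```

View pics/z.png

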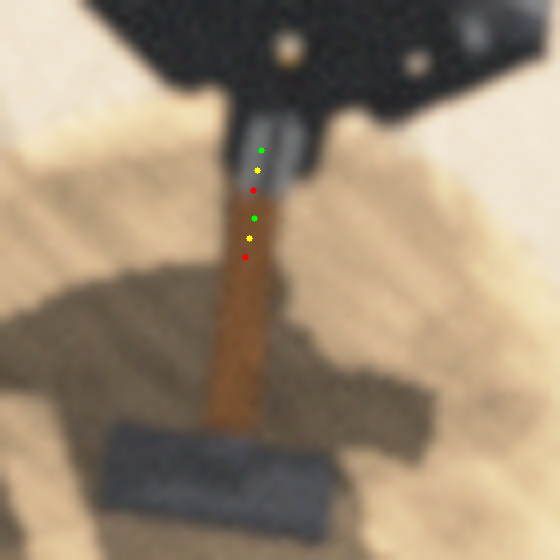

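The gap reads 0, so the grasp missed, though the gauge hasn't moved. The fingertips at (270,195) look higher than the reported TCP. I'll try again lower, which still clears the bat.

step_arm(commands=[0, 0, 0, 0, 0, 0, 0, 0, 0, 0, 0, 0, 0, 0, 0, 0, 0, 0, 0, 0, 0.01, 0, 0, 0, 0, 0, 0.02, 0, 0, 0, 0, 0, 0.03, 0, 0, 0, 0, 0, 0.04, 0, 0, 0, 0, 0, 0.047, 0, 0, 0, 0, 0, 0.052, 0, 0, 0, 0, 0, 0.052, 0, 0, 0], jaw=60)

```text
t: 6.95
tcp_pos: [0.4783, -0.1271, 0.0153]
tool_rot: [-0.332, 0.943, 0.001, -0.001]
force: [-0.3, -0.1, -0.9]
finger_gap: 0.596
gripper_force: 0.0
```

```bash
python3 -c "
from h import *
s=snap('scene');im=s['pixels'][235:305,350:440]
im=cv2.resize(im,(720,560),interpolation=cv2.INTER_CUBIC)
st=manip.sense();p=np.array(st['tcp_pos']);print(p,st['finger_gap'],st['force'])
for dz,c in((0,(0,0,255)),(.01,(0,255,255)),(.02,(0,255,0))):
  for k in (-.026,.026):
    u,v=proj(s,p+np.array([-.63*k,.78*k,dz]));cv2.circle(im,(int((u-350)*8),int((v-235)*8)),3,c,-1)
cv2.imwrite('pics/z2.png',im)"
```

```text
[ 0.47861162 -0.12726047  0.0157241 ] 0.6010440291605659 [-0.09801929  0.25301742  0.5063548 ]
```

View pics/z2.png

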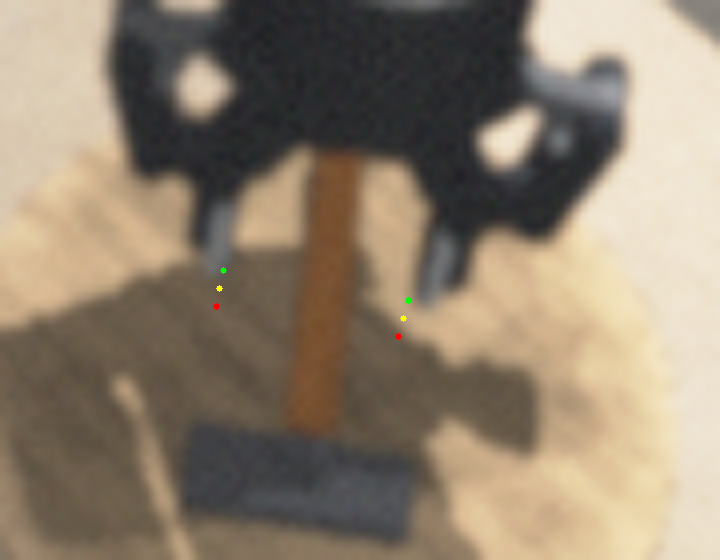

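The fingers at (215,270) and (430,303) straddle the bar at about x=325. Closing now.

step_arm(commands=[0, 0, 0, 0, 0, 0, 0, 0, 0, 0, 0, 0, 0, 0, 0, 0, 0, 0, 0, 0, 0, 0, 0, 0, 0, 0, 0, 0, 0, 0, 0, 0, 0, 0, 0, 0, 0, 0, 0, 0, 0, 0, 0, 0, 0, 0, 0, 0, 0, 0, 0, 0, 0, 0, 0, 0, 0, 0, 0, 0], jaw=0, grip_force=80)

```text
t: 8.0
tcp_pos: [0.4792, -0.1276, 0.0168]
tool_rot: [-0.332, 0.943, -0.001, 0.0]
force: [-1.1, 0.9, 6.1]
finger_gap: 0.13
gripper_force: 78.5
```

```bash
python3 -c "
from h import *
st=manip.sense();print(st['finger_gap'],st['gripper_force'],st['tcp_pos'])
s=snap('scene');im=s['pixels'][235:305,350:440]
cv2.imwrite('pics/z3.png',cv2.resize(im,(720,560),interpolation=cv2.INTER_CUBIC))"
```

```text
0.13017168810058674 78.53635668754578 [ 0.47920023 -0.12756965  0.01676592]
```

step_arm(commands=[0, 0, -0.002, 0, 0, 0, 0, 0, -0.005, 0, 0, 0, 0, 0, -0.01, 0, 0, 0, 0, 0, -0.015, 0, 0, 0, 0, 0, -0.02, 0, 0, 0, 0, 0, -0.02, 0, 0, 0, 0, 0, -0.02, 0, 0, 0, 0, 0, -0.02, 0, 0, 0, 0, 0, -0.02, 0, 0, 0, 0, 0, -0.02, 0, 0, 0])

```text
t: 9.05
tcp_pos: [0.4786, -0.1273, 0.0359]
tool_rot: [-0.332, 0.943, 0.0, -0.0]
force: [1.2, -0.2, -0.8]
finger_gap: 0.126
gripper_force: 78.3
```

```bash
python3 -c "
from h import *
st=manip.sense();print(st['finger_gap'],st['gripper_force'],st['tcp_pos'],st['force'])
s=snap('scene');im=s['pixels'][225:305,350:440]
a=cv2.resize(im,(450,400),interpolation=cv2.INTER_CUBIC)
b=cv2.resize(cv2.imread('pics/z3.png'),(325,400))
cv2.imwrite('pics/z4.png',np.hstack([a,b]))"
```

```text
0.1264118510128508 78.31693053245544 [ 0.47864975 -0.12727978  0.03594018] [ 1.22102598 -0.22480593 -0.77488422]
```

View pics/z4.png

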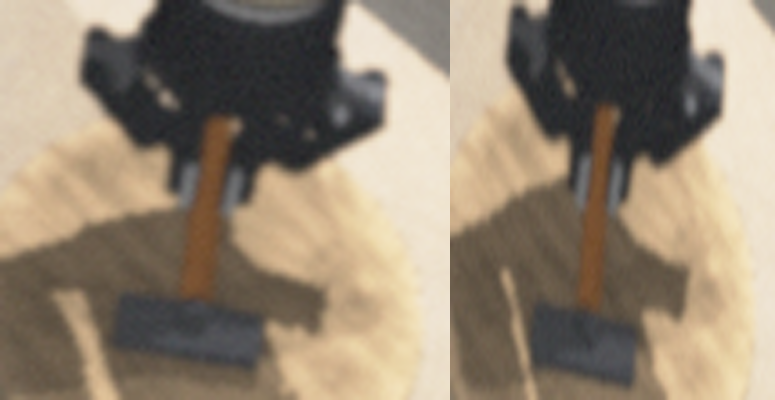

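Lifted: the force is −0.8 N, which is the gauge's weight, and the fingers are clasping the bar. Now to the red tile.

```bash
python3 -c "
from h import *
go((.4235,.208,.06,93))"
```

```text
(0.4235, 0.208, 0.06, 93) shift [-0.167, 0.2959, -0.024] turn [0.0, -0.0, 35.8]
t 9.1 tcp [ 0.4787 -0.1273  0.0359] gap 0.131 F [-0.6  0.5 -0.2] gf 78.3
```

step_arm(commands=[0, 0, -0.02, 0, 0, 0, -0.01, 0.018, -0.03, 0, 0, 2, -0.025, 0.044, -0.035, 0, 0, 6, -0.042, 0.074, -0.035, 0, 0, 10, -0.059, 0.104, -0.035, 0, 0, 14, -0.076, 0.134, -0.035, 0, 0, 18, -0.093, 0.164, -0.035, 0, 0, 22, -0.11, 0.195, -0.035, 0, 0, 26, -0.127, 0.225, -0.035, 0, 0, 30, -0.14, 0.25, -0.035, 0, 0, 33])

```text
t: 10.1
tcp_pos: [0.4308, 0.1569, 0.0711]
tool_rot: [-0.05, 0.999, 0.0, 0.0]
force: [-0.3, -0.5, -1.1]
finger_gap: 0.128
gripper_force: 78.4
```

step_arm(commands=[0.005, 0.026, 0, 0, 0, 1.5, 0.006, 0.038, 0.003, 0, 0, 2.8, 0.007, 0.046, 0.006, 0, 0, 2.8, 0.007, 0.053, 0.011, 0, 0, 2.8, 0.007, 0.053, 0.011, 0, 0, 2.8, 0.007, 0.053, 0.011, 0, 0, 2.8, 0.007, 0.053, 0.011, 0, 0, 2.8, 0.007, 0.053, 0.011, 0, 0, 2.8, 0.007, 0.053, 0.011, 0, 0, 2.8, 0.007, 0.053, 0.011, 0, 0, 2.8])

```text
t: 11.1
tcp_pos: [0.4191, 0.207, 0.0602]
tool_rot: [-0.026, 1.0, 0.0, 0.0]
force: [0.5, -0.2, -1.1]
finger_gap: 0.132
gripper_force: 78.4
```

```bash
python3 -c "
from h import *
go((.4235,.208,.06,93))
s=snap('scene');cv2.imwrite('pics/r1.png',cv2.resize(s['pixels'][150:250,240:370],(780,600),interpolation=cv2.INTER_CUBIC))
print(proj(s,(.490,.2115,.02)),proj(s,(.490,.2115,.0535)))"
```

```text
(0.4235, 0.208, 0.06, 93) shift [-0.0044, 0.0008, 0.0002] turn [0.0, 0.0, -0.0]
t 11.1 tcp [0.4191 0.207  0.0602] gap 0.132 F [ 0.5 -0.2 -1.1] gf 78.4
(np.float64(298.24152962413206), np.float64(185.24937657382054)) (np.float64(297.9699593390604), np.float64(176.65090381015773))
```

View pics/r1.png

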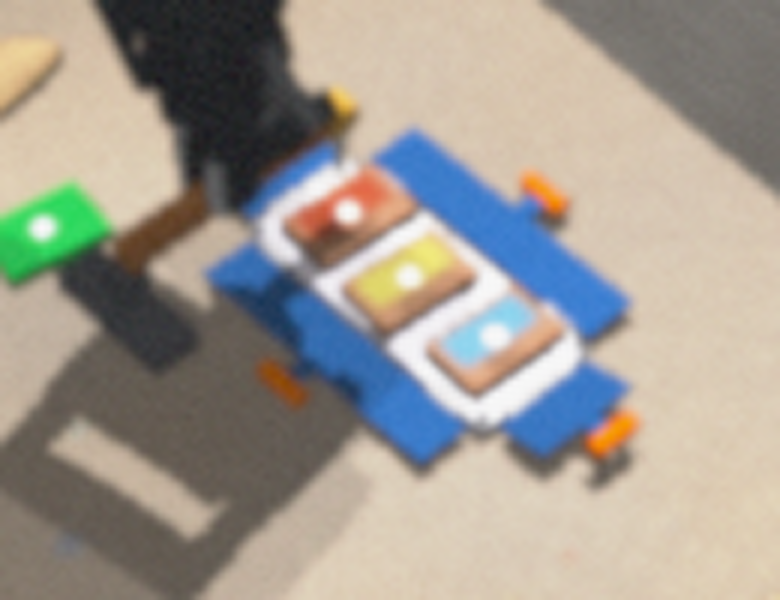

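```bash
python3 -c "
from h import *
s=snap('scene')
h=cv2.cvtColor(s['pixels'],cv2.COLOR_BGR2HSV)
m=cv2.inRange(h,(17,140,120),(32,255,255));m[178:]=0;m[:160]=0;m[:,:285]=0;m[:,310:]=0
pt=np.argwhere(m)[:,::-1];print(len(pt),pt.mean(0),pt.min(0),pt.max(0))
for z in(.088,.094,.098):print(z,ray(s,*pt.mean(0),z))
print('pred tip bar',proj(s,(.4855,.2105,.092)),proj(s,(.4885,.2105,.092)))
go((.4235,.208,.05,93))
"
```

```text
10 [296.5 167.3] [295 166] [298 169]
0.088 [0.48803079 0.21372677 0.088     ]
0.094 [0.48464957 0.2093365  0.094     ]
0.098 [0.48239543 0.20640965 0.098     ]
pred tip bar (np.float64(296.4895260682212), np.float64(167.42110157049174)) (np.float64(297.4293110714316), np.float64(166.84797829554572))
(0.4235, 0.208, 0.05, 93) shift [-0.0045, 0.0006, 0.0102] turn [0.0, 0.0, -0.0]
t 11.2 tcp [0.4191 0.2071 0.0602] gap 0.131 F [-0.1 -0.6 -0.1] gf 78.4
```

step_arm(commands=[-0.0025, 0.0005, 0.003, 0, 0, 0, -0.0045, 0.0005, 0.008, 0, 0, 0, -0.0045, 0.0005, 0.014, 0, 0, 0, -0.0045, 0.0005, 0.02, 0, 0, 0, -0.0045, 0.0005, 0.025, 0, 0, 0, -0.0045, 0.0005, 0.028, 0, 0, 0, -0.0045, 0.0005, 0.03, 0, 0, 0, -0.0045, 0.0005, 0.031, 0, 0, 0, -0.0045, 0.0005, 0.031, 0, 0, 0, -0.0045, 0.0005, 0.031, 0, 0, 0])

```text
t: 12.2
tcp_pos: [0.4236, 0.208, 0.0293]
tool_rot: [-0.026, 1.0, 0.0, 0.0]
force: [0.1, -0.9, -0.5]
finger_gap: 0.129
gripper_force: 81.7
```

step_arm(commands=[0, 0, 0.0004, 0, 0, 0, 0, 0, 0.0008, 0, 0, 0, 0, 0, 0.0012, 0, 0, 0, 0, 0, 0.0016, 0, 0, 0, 0, 0, 0.002, 0, 0, 0, 0, 0, 0.002, 0, 0, 0, 0, 0, 0.002, 0, 0, 0, 0, 0, 0.002, 0, 0, 0, 0, 0, 0.002, 0, 0, 0, 0, 0, 0.002, 0, 0, 0])

```text
t: 13.2
tcp_pos: [0.4232, 0.208, 0.0271]
tool_rot: [-0.026, 1.0, -0.0, -0.0]
force: [-1.1, -0.0, 1.4]
finger_gap: 0.129
gripper_force: 82.0
```

step_arm(commands=[0, 0, 0.0003, 0, 0, 0, 0, 0, 0.0006, 0, 0, 0, 0, 0, 0.001, 0, 0, 0, 0, 0, 0.001, 0, 0, 0, 0, 0, 0.001, 0, 0, 0, 0, 0, 0.001, 0, 0, 0, 0, 0, 0.001, 0, 0, 0, 0, 0, 0.001, 0, 0, 0, 0, 0, 0.001, 0, 0, 0, 0, 0, 0.001, 0, 0, 0])

```text
t: 14.2
tcp_pos: [0.4234, 0.208, 0.0261]
tool_rot: [-0.026, 1.0, -0.0, -0.0]
force: [-2.6, 0.8, 4.9]
finger_gap: 0.13
gripper_force: 82.4
```

```bash
python3 -c "
from h import *
go((.4275,.116,.04,93))
s=snap('scene');cv2.imwrite('pics/r2.png',cv2.resize(s['pixels'][160:240,260:350],(720,640)[:2] if 0 else (660,587),interpolation=cv2.INTER_CUBIC))"
```

```text
(0.4275, 0.116, 0.04, 93) shift [0.0007, -0.0921, -0.0139] turn [-0.0, -0.0, -0.0]
t 14.2 tcp [0.4234 0.208  0.0261] gap 0.13 F [-2.6  0.8  4.9] gf 82.4
```

View pics/r2.png

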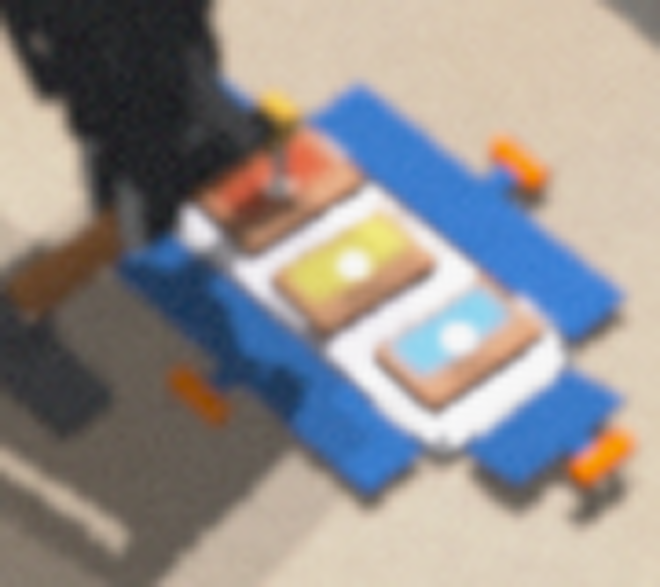

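The needle sits on the red dot at crop (277,185) with about 5 N. Now blue.

step_arm(commands=[0, 0, -0.005, 0, 0, 0, 0, 0, -0.015, 0, 0, 0, 0, 0, -0.025, 0, 0, 0, 0, -0.012, -0.025, 0, 0, 0, 0, -0.03, -0.025, 0, 0, 0, 0, -0.05, -0.025, 0, 0, 0, 0.0005, -0.07, -0.025, 0, 0, 0, 0.0005, -0.085, -0.025, 0, 0, 0, 0.0005, -0.092, -0.022, 0, 0, 0, 0.0005, -0.092, -0.018, 0, 0, 0])

```text
t: 15.25
tcp_pos: [0.4283, 0.115, 0.0441]
tool_rot: [-0.025, 1.0, -0.0, 0.0]
force: [0.5, 0.2, -0.5]
finger_gap: 0.126
gripper_force: 81.8
```

step_arm(commands=[0, 0, 0.004, 0, 0, 0, 0, 0, 0.008, 0, 0, 0, 0, 0, 0.011, 0, 0, 0, 0, 0, 0.013, 0, 0, 0, 0, 0, 0.015, 0, 0, 0, 0, 0, 0.016, 0, 0, 0, 0, 0, 0.017, 0, 0, 0, 0, 0, 0.0175, 0, 0, 0, 0, 0, 0.0175, 0, 0, 0, 0, 0, 0.0175, 0, 0, 0])

```text
t: 16.25
tcp_pos: [0.4274, 0.1161, 0.0268]
tool_rot: [-0.026, 1.0, 0.0, -0.0]
force: [-0.7, 0.6, 2.2]
finger_gap: 0.127
gripper_force: 82.2
```

step_arm(commands=[0, 0, 0.0004, 0, 0, 0, 0, 0, 0.0004, 0, 0, 0, 0, 0, 0.0004, 0, 0, 0, 0, 0, 0.0004, 0, 0, 0, 0, 0, 0.0004, 0, 0, 0, 0, 0, 0.0004, 0, 0, 0, 0, 0, 0.0004, 0, 0, 0, 0, 0, 0.0004, 0, 0, 0, 0, 0, 0.0004, 0, 0, 0, 0, 0, 0.0004, 0, 0, 0])

```text
t: 17.25
tcp_pos: [0.4277, 0.1161, 0.0262]
tool_rot: [-0.026, 1.0, -0.0, -0.0]
force: [-2.9, 0.5, 4.5]
finger_gap: 0.128
gripper_force: 82.4
```

```bash
python3 -c "
from h import *
go((.420,.164,.04,93))
s=snap('scene');cv2.imwrite('pics/r3.png',cv2.resize(s['pixels'][160:240,260:350],(660,587),interpolation=cv2.INTER_CUBIC))"
```

```text
(0.42, 0.164, 0.04, 93) shift [0.0052, 0.0483, -0.0138] turn [0.0, -0.0, -0.0]
t 17.2 tcp [0.4277 0.1161 0.0262] gap 0.128 F [-2.9  0.5  4.5] gf 82.4
```

View pics/r3.png

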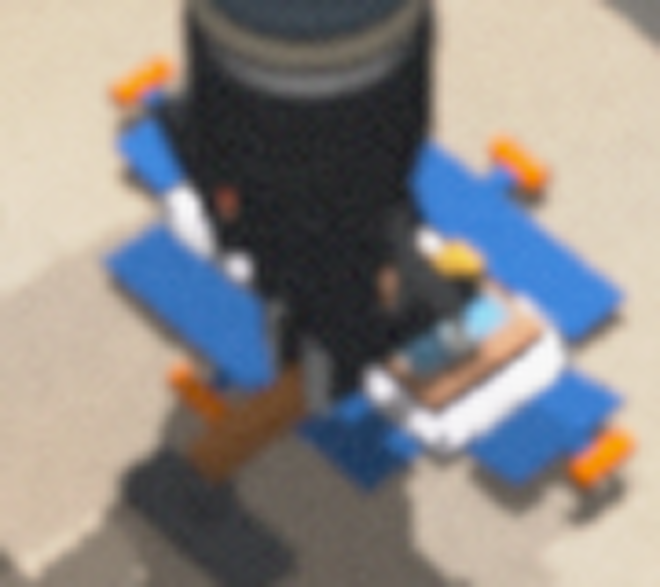

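The needle rests on the blue dot at about crop (460,338), 4.5 N. Now yellow.

step_arm(commands=[0, 0, -0.005, 0, 0, 0, 0, 0, -0.015, 0, 0, 0, 0.002, 0.008, -0.025, 0, 0, 0, 0.005, 0.02, -0.025, 0, 0, 0, 0.005, 0.034, -0.025, 0, 0, 0, 0.005, 0.044, -0.025, 0, 0, 0, 0.005, 0.048, -0.025, 0, 0, 0, 0.005, 0.048, -0.023, 0, 0, 0, 0.005, 0.048, -0.02, 0, 0, 0, 0.005, 0.048, -0.018, 0, 0, 0])

```text
t: 18.3
tcp_pos: [0.4201, 0.1634, 0.0438]
tool_rot: [-0.026, 1.0, -0.0, -0.0]
force: [-0.5, -0.1, -0.3]
finger_gap: 0.13
gripper_force: 81.8
```

step_arm(commands=[0, 0, 0.004, 0, 0, 0, 0, 0, 0.008, 0, 0, 0, 0, 0, 0.011, 0, 0, 0, 0, 0, 0.013, 0, 0, 0, 0, 0, 0.015, 0, 0, 0, 0, 0, 0.016, 0, 0, 0, 0, 0, 0.017, 0, 0, 0, 0, 0, 0.0175, 0, 0, 0, 0, 0, 0.0175, 0, 0, 0, 0, 0, 0.0175, 0, 0, 0])

```text
t: 19.3
tcp_pos: [0.42, 0.1638, 0.0269]
tool_rot: [-0.026, 1.0, -0.0, -0.0]
force: [-2.4, -1.5, 1.5]
finger_gap: 0.134
gripper_force: 82.1
```

step_arm(commands=[0, 0, 0.0004, 0, 0, 0, 0, 0, 0.0004, 0, 0, 0, 0, 0, 0.0004, 0, 0, 0, 0, 0, 0.0004, 0, 0, 0, 0, 0, 0.0004, 0, 0, 0, 0, 0, 0.0004, 0, 0, 0, 0, 0, 0.0004, 0, 0, 0, 0, 0, 0.0004, 0, 0, 0, 0, 0, 0.0004, 0, 0, 0, 0, 0, 0.0004, 0, 0, 0])

```text
t: 20.3
tcp_pos: [0.4202, 0.1638, 0.0263]
tool_rot: [-0.026, 1.0, -0.0, -0.0]
force: [-2.7, 0.3, 5.0]
finger_gap: 0.126
gripper_force: 82.3
```

```bash
python3 -c "
from h import *
s=snap('scene')
h=cv2.cvtColor(s['pixels'],cv2.COLOR_BGR2HSV)
m=cv2.inRange(h,(17,140,120),(32,255,255))
n,l,st,ce=cv2.connectedComponentsWithStats(m[160:240,260:350])
for i in range(1,n):
  c=ce[i]+[260,160];print(c.round(1),st[i,4],ray(s,*c,.059).round(4))
print('yellow dot',proj(s,(.4864,.168,.02)))
w=(.466,-.143)
for th in(39,):
  a=np.radians(th);go((.4597,-.1502,.06,th+90))"
```

```text
[330.  181.2] 5 [0.5389 0.144  0.059 ]
[307.  185.4] 18 [0.4857 0.1704 0.059 ]
[342.2 221.4] 9 [0.4776 0.031  0.059 ]
yellow dot (np.float64(307.9294819840445), np.float64(195.8404999733913))
(0.4597, -0.1502, 0.06, 129) shift [-0.023, -0.3156, -0.0337] turn [-0.0, -0.0, -36.0]
t 20.4 tcp [0.4202 0.1638 0.0263] gap 0.128 F [-3.  -0.1  3.8] gf 82.3
```

All three are probed. Now the gauge goes back to the bat's centre at the same yaw.

step_arm(commands=[0, 0, -0.01, 0, 0, 0, 0, 0, -0.025, 0, 0, 0, 0, -0.01, -0.035, 0, 0, 0, -0.003, -0.035, -0.035, 0, 0, 0, -0.006, -0.065, -0.035, 0, 0, 0, -0.009, -0.1, -0.035, 0, 0, 0, -0.013, -0.135, -0.035, 0, 0, 0, -0.016, -0.17, -0.035, 0, 0, 0, -0.02, -0.205, -0.035, 0, 0, 0, -0.023, -0.24, -0.035, 0, 0, 0])

```text
t: 21.35
tcp_pos: [0.4565, -0.0773, 0.0618]
tool_rot: [-0.026, 1.0, -0.001, 0.001]
force: [0.9, -0.3, -1.3]
finger_gap: 0.123
gripper_force: 81.8
```

step_arm(commands=[-0.003, -0.03, 0, 0, 0, 0, -0.006, -0.055, 0.005, 0, 0, 0, -0.007, -0.067, 0.012, 0, 0, 0, -0.007, -0.071, 0.02, 0, 0, 0, -0.007, -0.071, 0.028, 0, 0, 0, -0.007, -0.071, 0.035, 0, 0, 0, -0.007, -0.071, 0.039, 0, 0, 0, -0.007, -0.071, 0.042, 0, 0, 0, -0.007, -0.071, 0.0435, 0, 0, 0, -0.007, -0.071, 0.0435, 0, 0, 0])

```text
t: 22.35
tcp_pos: [0.4664, -0.1449, 0.0177]
tool_rot: [-0.026, 1.0, 0.0, -0.0]
force: [0.3, 0.3, -1.4]
finger_gap: 0.131
gripper_force: 81.8
```

step_arm(commands=[0, 0, 0.0005, 0, 0, 0, 0, 0, 0.001, 0, 0, 0, 0, 0, 0.001, 0, 0, 0, 0, 0, 0.001, 0, 0, 0, 0, 0, 0.001, 0, 0, 0, 0, 0, 0.001, 0, 0, 0, 0, 0, 0.001, 0, 0, 0, 0, 0, 0.001, 0, 0, 0, 0, 0, 0.001, 0, 0, 0, 0, 0, 0.001, 0, 0, 0])

```text
t: 23.35
tcp_pos: [0.4665, -0.1453, 0.0169]
tool_rot: [-0.026, 1.0, -0.0, 0.0]
force: [-0.5, -0.6, 0.0]
finger_gap: 0.126
gripper_force: 81.8
```

step_arm(commands=[0, 0, 0.0005, 0, 0, 0, 0, 0, 0.0005, 0, 0, 0, 0, 0, 0.0005, 0, 0, 0, 0, 0, 0.0005, 0, 0, 0, 0, 0, 0.0005, 0, 0, 0, 0, 0, 0.0005, 0, 0, 0, 0, 0, 0.0005, 0, 0, 0, 0, 0, 0.0005, 0, 0, 0, 0, 0, 0.0005, 0, 0, 0, 0, 0, 0.0005, 0, 0, 0])

```text
t: 24.35
tcp_pos: [0.4666, -0.1453, 0.0168]
tool_rot: [-0.026, 1.0, -0.0, 0.0]
force: [-0.6, -0.6, 5.6]
finger_gap: 0.125
gripper_force: 82.5
```

step_arm(commands=[0, 0, 0, 0, 0, 0, 0, 0, 0, 0, 0, 0, 0, 0, 0, 0, 0, 0, 0, 0, 0, 0, 0, 0, 0, 0, 0, 0, 0, 0, 0, 0, 0, 0, 0, 0, 0, 0, 0, 0, 0, 0, 0, 0, 0, 0, 0, 0, 0, 0, 0, 0, 0, 0, 0, 0, 0, 0, 0, 0], jaw=55)

```text
t: 25.35
tcp_pos: [0.4664, -0.1452, 0.0163]
tool_rot: [-0.026, 1.0, 0.0, -0.0]
force: [0.2, -0.2, -0.8]
finger_gap: 0.551
gripper_force: 0.0
```

step_arm(commands=[0, 0, -0.005, 0, 0, 0, 0, 0, -0.015, 0, 0, 0, 0, 0, -0.03, 0, 0, 0, 0, 0, -0.045, 0, 0, 0, 0, 0, -0.06, 0, 0, 0, 0, 0, -0.075, 0, 0, 0, 0, 0, -0.09, 0, 0, 0, 0, 0, -0.1, 0, 0, 0, 0, 0, -0.1, 0, 0, 0, 0, 0, -0.1, 0, 0, 0])

```text
t: 26.35
tcp_pos: [0.4663, -0.1452, 0.1165]
tool_rot: [-0.026, 1.0, -0.0, 0.0]
force: [-0.2, 0.2, -0.1]
finger_gap: 0.551
gripper_force: 0.0
```

```bash
python3 -c "
from h import *
go((.4136,.1625,.10,93));stylus()"
```

```text
(0.4136, 0.1625, 0.1, 93) shift [0.0366, 0.31, 0.0164] turn [-0.0, 0.0, -0.0]
t 26.4 tcp [ 0.4663 -0.1452  0.1165] gap 0.551 F [-0.2  0.2 -0.1] gf 0.0
top none
scene 278 ends [ 0.415  -0.1473  0.052 ] [ 0.5384 -0.1425  0.052 ] len 0.1235 mid [ 0.4767 -0.1449  0.052 ] yaw 2.2
```

The gauge stands on the bat: mid (0.477,−0.145), grip point about 3 mm from the centre. Now the near side, where I'll feel for the fingertips' true height.

step_arm(commands=[0.004, 0.035, 0, 0, 0, 0, 0.008, 0.07, 0, 0, 0, 0, 0.012, 0.105, 0, 0, 0, 0, 0.016, 0.14, 0, 0, 0, 0, 0.02, 0.175, 0, 0, 0, 0, 0.025, 0.21, 0, 0, 0, 0, 0.029, 0.245, 0.01, 0, 0, 0, 0.033, 0.28, 0.02, 0, 0, 0, 0.037, 0.31, 0.03, 0, 0, 0, 0.037, 0.31, 0.04, 0, 0, 0], jaw=50)

```text
t: 27.45
tcp_pos: [0.4117, 0.1649, 0.0753]
tool_rot: [-0.029, 1.0, 0.0, -0.001]
force: [-1.2, -0.2, 0.9]
finger_gap: 0.496
gripper_force: 0.0
```

step_arm(commands=[0, 0, 0.01, 0, 0, 0, 0, 0, 0.02, 0, 0, 0, 0, 0, 0.03, 0, 0, 0, 0, 0, 0.04, 0, 0, 0, 0, 0, 0.05, 0, 0, 0, 0, 0, 0.056, 0, 0, 0, 0, 0, 0.06, 0, 0, 0, 0, 0, 0.062, 0, 0, 0, 0, 0, 0.062, 0, 0, 0, 0, 0, 0.062, 0, 0, 0])

```text
t: 28.45
tcp_pos: [0.4135, 0.1625, 0.0145]
tool_rot: [-0.026, 1.0, 0.0, 0.0]
force: [0.0, -0.5, 1.0]
finger_gap: 0.505
gripper_force: 0.0
```

```bash
python3 -c "
from h import *
go((.4136,.1625,.00,93))
s=snap('scene');im=cv2.resize(s['pixels'][165:245,235:345],(770,560),interpolation=cv2.INTER_CUBIC)
st=manip.sense();p=np.array(st['tcp_pos'])
for dz,c in((0,(0,0,255)),(.01,(0,255,255)),(.02,(0,255,0))):
  for k in (-.021,.021):
    u,v=proj(s,p+np.array([-.05*k,k,dz]));cv2.circle(im,(int((u-235)*7),int((v-165)*7)),3,c,-1)
cv2.imwrite('pics/n1.png',im)"
```

```text
(0.4136, 0.1625, 0.0, 93) shift [-0.0001, 0.0, 0.0145] turn [0.0, 0.0, 0.0]
t 28.4 tcp [0.4135 0.1625 0.0145] gap 0.505 F [ 0.  -0.5  1. ] gf 0.0
```

View pics/n1.png

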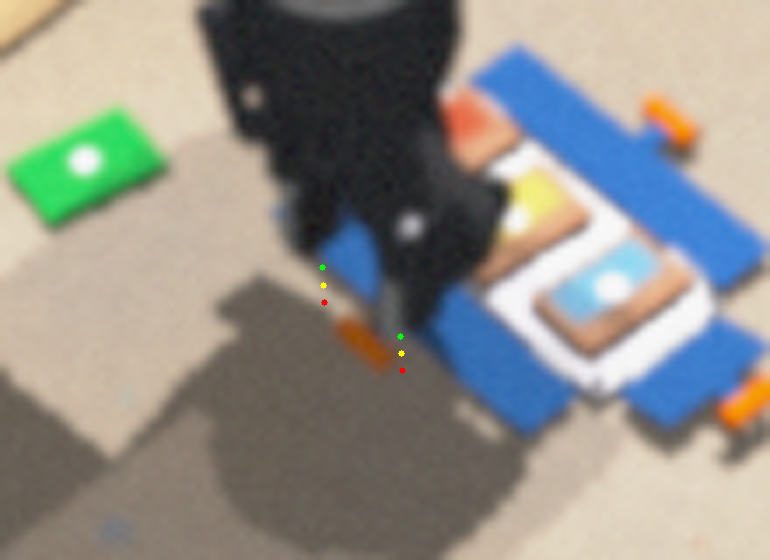

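Fingers at (300,255) and (405,335) straddle the orange pull at (365,343). The tips really sit about 15–20 mm above the reported TCP, so I'll go lower while watching the force.

step_arm(commands=[0, 0, 0.003, 0, 0, 0, 0, 0, 0.006, 0, 0, 0, 0, 0, 0.009, 0, 0, 0, 0, 0, 0.011, 0, 0, 0, 0, 0, 0.013, 0, 0, 0, 0, 0, 0.014, 0, 0, 0, 0, 0, 0.0145, 0, 0, 0, 0, 0, 0.0145, 0, 0, 0, 0, 0, 0.0145, 0, 0, 0, 0, 0, 0.0145, 0, 0, 0])

```text
t: 29.5
tcp_pos: [0.4133, 0.1624, -0.0001]
tool_rot: [-0.026, 1.0, 0.0, 0.0]
force: [-0.5, 0.5, -0.3]
finger_gap: 0.5
gripper_force: 0.0
```

step_arm(commands=[0, 0, 0.001, 0, 0, 0, 0, 0, 0.002, 0, 0, 0, 0, 0, 0.003, 0, 0, 0, 0, 0, 0.004, 0, 0, 0, 0, 0, 0.005, 0, 0, 0, 0, 0, 0.005, 0, 0, 0, 0, 0, 0.005, 0, 0, 0, 0, 0, 0.005, 0, 0, 0, 0, 0, 0.005, 0, 0, 0, 0, 0, 0.005, 0, 0, 0])

```text
t: 30.5
tcp_pos: [0.4133, 0.1624, -0.0051]
tool_rot: [-0.026, 1.0, 0.0, 0.0]
force: [-0.5, 0.5, -0.7]
finger_gap: 0.499
gripper_force: 0.0
```

step_arm(commands=[0, 0, 0.001, 0, 0, 0, 0, 0, 0.002, 0, 0, 0, 0, 0, 0.003, 0, 0, 0, 0, 0, 0.003, 0, 0, 0, 0, 0, 0.003, 0, 0, 0, 0, 0, 0.003, 0, 0, 0, 0, 0, 0.003, 0, 0, 0, 0, 0, 0.003, 0, 0, 0, 0, 0, 0.003, 0, 0, 0, 0, 0, 0.003, 0, 0, 0], jaw=38)

```text
t: 31.5
tcp_pos: [0.4133, 0.1624, -0.0082]
tool_rot: [-0.026, 1.0, -0.0, 0.0]
force: [0.2, -0.3, 0.1]
finger_gap: 0.379
gripper_force: 0.0
```

step_arm(commands=[0, 0, 0.001, 0, 0, 0, 0, 0, 0.002, 0, 0, 0, 0, 0, 0.003, 0, 0, 0, 0, 0, 0.003, 0, 0, 0, 0, 0, 0.003, 0, 0, 0, 0, 0, 0.003, 0, 0, 0, 0, 0, 0.003, 0, 0, 0, 0, 0, 0.003, 0, 0, 0, 0, 0, 0.003, 0, 0, 0, 0, 0, 0.003, 0, 0, 0])

```text
t: 32.5
tcp_pos: [0.4133, 0.1624, -0.0112]
tool_rot: [-0.026, 1.0, -0.0, 0.0]
force: [0.3, 0.2, -0.3]
finger_gap: 0.381
gripper_force: 0.0
```

step_arm(commands=[0, 0, 0.001, 0, 0, 0, 0, 0, 0.002, 0, 0, 0, 0, 0, 0.003, 0, 0, 0, 0, 0, 0.003, 0, 0, 0, 0, 0, 0.003, 0, 0, 0, 0, 0, 0.003, 0, 0, 0, 0, 0, 0.003, 0, 0, 0, 0, 0, 0.003, 0, 0, 0, 0, 0, 0.003, 0, 0, 0, 0, 0, 0.003, 0, 0, 0])

```text
t: 33.5
tcp_pos: [0.4133, 0.1624, -0.0142]
tool_rot: [-0.026, 1.0, -0.0, 0.0]
force: [-0.2, -0.2, 0.1]
finger_gap: 0.379
gripper_force: 0.0
```

step_arm(commands=[0, 0, 0, 0, 0, 0, 0, 0, 0, 0, 0, 0, 0, 0, 0, 0, 0, 0, 0, 0, 0, 0, 0, 0, 0, 0, 0, 0, 0, 0, 0, 0, 0, 0, 0, 0, 0, 0, 0, 0, 0, 0, 0, 0, 0, 0, 0, 0, 0, 0, 0, 0, 0, 0, 0, 0, 0, 0, 0, 0], jaw=0, grip_force=25)

```text
t: 34.5
tcp_pos: [0.4134, 0.1624, -0.0142]
tool_rot: [-0.026, 1.0, 0.0, 0.0]
force: [0.2, -0.2, -0.3]
finger_gap: -0.001
gripper_force: 0.5
```

step_arm(commands=[0, 0, 0, 0, 0, 0, 0, 0, 0, 0, 0, 0, 0, 0, 0, 0, 0, 0, 0, 0, 0, 0, 0, 0, 0, 0, 0.002, 0, 0, 0, 0, 0, 0.004, 0, 0, 0, 0, 0, 0.006, 0, 0, 0, 0, 0, 0.006, 0, 0, 0, 0, 0, 0.006, 0, 0, 0, 0, 0, 0.006, 0, 0, 0], jaw=42)

```text
t: 35.5
tcp_pos: [0.4133, 0.1624, -0.0202]
tool_rot: [-0.026, 1.0, -0.0, -0.0]
force: [-1.1, 0.9, 0.7]
finger_gap: 0.416
gripper_force: 0.0
```

step_arm(commands=[0, 0, 0.001, 0, 0, 0, 0, 0, 0.002, 0, 0, 0, 0, 0, 0.003, 0, 0, 0, 0, 0, 0.004, 0, 0, 0, 0, 0, 0.004, 0, 0, 0, 0, 0, 0.004, 0, 0, 0, 0, 0, 0.004, 0, 0, 0, 0, 0, 0.004, 0, 0, 0, 0, 0, 0.004, 0, 0, 0, 0, 0, 0.004, 0, 0, 0])

```text
t: 36.5
tcp_pos: [0.4133, 0.1624, -0.0242]
tool_rot: [-0.026, 1.0, 0.0, 0.0]
force: [0.4, 0.4, -1.2]
finger_gap: 0.423
gripper_force: 0.0
```

step_arm(commands=[0, 0, 0, 0, 0, 0, 0, 0, 0, 0, 0, 0, 0, 0, 0, 0, 0, 0, 0, 0, 0, 0, 0, 0, 0, 0, 0, 0, 0, 0, 0, 0, 0, 0, 0, 0, 0, 0, 0, 0, 0, 0, 0, 0, 0, 0, 0, 0, 0, 0, 0, 0, 0, 0, 0, 0, 0, 0, 0, 0], jaw=0, grip_force=25)

```text
t: 37.5
tcp_pos: [0.4132, 0.1633, -0.024]
tool_rot: [-0.026, 1.0, 0.0, 0.0]
force: [-0.8, 6.0, 2.0]
finger_gap: 0.261
gripper_force: 25.1
```

Caught: gap 0.26, matching the 24 mm pull. So the pads really work about 30 mm above the reported TCP. Raising along the arc.

step_arm(commands=[-0.0002, 0.001, -0.0038, 0, 0, 0, -0.0007, 0.001, -0.0076, 0, 0, 0, -0.0015, 0.001, -0.0114, 0, 0, 0, -0.0027, 0.001, -0.015, 0, 0, 0, -0.0041, 0.001, -0.0186, 0, 0, 0, -0.0059, 0.001, -0.022, 0, 0, 0, -0.008, 0.001, -0.0252, 0, 0, 0, -0.0103, 0.001, -0.0283, 0, 0, 0, -0.0129, 0.001, -0.0311, 0, 0, 0, -0.0157, 0.001, -0.0337, 0, 0, 0])

```text
t: 38.5
tcp_pos: [0.4284, 0.1642, 0.0096]
tool_rot: [-0.026, 1.0, -0.0, -0.001]
force: [-1.0, 3.0, -4.9]
finger_gap: 0.266
gripper_force: 24.7
```

step_arm(commands=[-0.0031, 0, -0.0023, 0, 0, 0, -0.0063, 0, -0.0044, 0, 0, 0, -0.0097, 0, -0.0062, 0, 0, 0, -0.0133, 0, -0.0076, 0, 0, 0, -0.0169, 0, -0.0088, 0, 0, 0, -0.0207, 0, -0.0096, 0, 0, 0, -0.0245, 0, -0.0101, 0, 0, 0, -0.0283, 0, -0.0103, 0, 0, 0, -0.0295, 0, -0.0103, 0, 0, 0, -0.0295, 0, -0.0103, 0, 0, 0])

```text
t: 39.5
tcp_pos: [0.4585, 0.1657, 0.0204]
tool_rot: [-0.026, 1.0, -0.0, 0.0]
force: [-3.1, 1.4, 5.5]
finger_gap: 0.268
gripper_force: 25.3
```

```bash
python3 -c "
from h import *
go((.4136,.1625,.00,93));s=snap('scene')
T=(250,150,360,235);
h=cv2.cvtColor(s['pixels'],cv2.COLOR_BGR2HSV);m=cv2.inRange(h,(5,150,100),(15,255,255))[160:235,260:360]
n,l,st,ce=cv2.connectedComponentsWithStats(m)
for i in range(1,n):
  if st[i,4]>7:print(ce[i]+[260,160],st[i,4])
print(proj(s,(.457,.1645,.054)))"
```

```text
(0.4136, 0.1625, 0.0, 93) shift [0.045, -0.0008, 0.0204] turn [-0.0, 0.0, -0.0]
t 39.5 tcp [0.4585 0.1657 0.0204] gap 0.268 F [-3.1  1.4  5.5] gf 25.3
[279.45454545 170.63636364] 11
[296.2173913 193.7826087] 23
[340.90909091 223.54545455] 11
(np.float64(299.61757861970233), np.float64(193.8350306217287))
```

The pull is now at (296,194), where it should be when upright. Releasing and moving to the far side.

step_arm(commands=[0, 0, 0, 0, 0, 0, 0, 0, 0, 0, 0, 0, 0, 0, 0, 0, 0, 0, 0, 0, 0, 0, 0, 0, 0, 0, -0.01, 0, 0, 0, 0, 0, -0.025, 0, 0, 0, 0, 0, -0.04, 0, 0, 0, -0.02, 0, -0.04, 0, 0, 0, -0.05, 0, -0.04, 0, 0, 0, -0.08, 0, -0.04, 0, 0, 0], jaw=45)

```text
t: 40.55
tcp_pos: [0.5392, 0.17, 0.061]
tool_rot: [-0.026, 1.0, -0.0, 0.0]
force: [0.5, 0.1, -0.5]
finger_gap: 0.458
gripper_force: 0.0
```

step_arm(commands=[-0.015, 0, 0, 0, 0, 0, -0.028, 0, 0.005, 0, 0, 0, -0.028, 0, 0.015, 0, 0, 0, -0.028, 0, 0.03, 0, 0, 0, -0.028, 0, 0.045, 0, 0, 0, -0.028, 0, 0.06, 0, 0, 0, -0.028, 0, 0.07, 0, 0, 0, -0.028, 0, 0.078, 0, 0, 0, -0.028, 0, 0.083, 0, 0, 0, -0.028, 0, 0.083, 0, 0, 0])

```text
t: 41.55
tcp_pos: [0.5658, 0.1713, -0.0239]
tool_rot: [-0.026, 1.0, -0.0, -0.001]
force: [-0.3, -0.4, 1.1]
finger_gap: 0.449
gripper_force: 0.0
```

step_arm(commands=[0, 0, 0, 0, 0, 0, 0, 0, 0, 0, 0, 0, 0, 0, 0, 0, 0, 0, 0, 0, 0, 0, 0, 0, 0, 0, 0, 0, 0, 0, 0, 0, 0, 0, 0, 0, 0, 0, 0, 0, 0, 0, 0, 0, 0, 0, 0, 0, 0, 0, 0, 0, 0, 0, 0, 0, 0, 0, 0, 0], jaw=0, grip_force=25)

```text
t: 42.55
tcp_pos: [0.5666, 0.1711, -0.0231]
tool_rot: [-0.026, 1.0, -0.0, 0.0]
force: [1.6, -5.2, 1.1]
finger_gap: 0.272
gripper_force: 25.3
```

step_arm(commands=[0.0002, -0.001, -0.0038, 0, 0, 0, 0.0007, -0.001, -0.0076, 0, 0, 0, 0.0015, -0.001, -0.0114, 0, 0, 0, 0.0027, -0.001, -0.015, 0, 0, 0, 0.0041, -0.001, -0.0186, 0, 0, 0, 0.0059, -0.001, -0.022, 0, 0, 0, 0.008, -0.001, -0.0252, 0, 0, 0, 0.0103, -0.001, -0.0283, 0, 0, 0, 0.0129, -0.001, -0.0311, 0, 0, 0, 0.0157, -0.001, -0.0337, 0, 0, 0])

```text
t: 43.55
tcp_pos: [0.5497, 0.17, 0.0104]
tool_rot: [-0.026, 1.0, 0.0, -0.001]
force: [-2.2, 4.2, -7.1]
finger_gap: 0.266
gripper_force: 24.9
```

step_arm(commands=[0.0031, 0, -0.0023, 0, 0, 0, 0.0063, 0, -0.0044, 0, 0, 0, 0.0097, 0, -0.0062, 0, 0, 0, 0.0133, 0, -0.0076, 0, 0, 0, 0.0169, 0, -0.0088, 0, 0, 0, 0.0207, 0, -0.0096, 0, 0, 0, 0.0245, 0, -0.0101, 0, 0, 0, 0.0283, 0, -0.0103, 0, 0, 0, 0.0295, 0, -0.0103, 0, 0, 0, 0.0295, 0, -0.0103, 0, 0, 0])

```text
t: 44.55
tcp_pos: [0.5252, 0.1687, 0.0225]
tool_rot: [-0.026, 1.0, 0.001, 0.004]
force: [1.6, 5.4, -3.3]
finger_gap: 0.265
gripper_force: 24.7
```

step_arm(commands=[0, 0, 0, 0, 0, 0, 0, 0, 0, 0, 0, 0, 0, 0, 0, 0, 0, 0, 0, 0, 0, 0, 0, 0, 0, 0, -0.01, 0, 0, 0, 0, 0, -0.025, 0, 0, 0, 0, 0, -0.04, 0, 0, 0, 0, 0, -0.05, 0, 0, 0, 0, 0, -0.06, 0, 0, 0, 0, 0, -0.06, 0, 0, 0], jaw=45)

```text
t: 45.55
tcp_pos: [0.5222, 0.1681, 0.0823]
tool_rot: [-0.026, 1.0, 0.0, 0.001]
force: [-0.1, -0.7, 0.4]
finger_gap: 0.448
gripper_force: 0.0
```

```bash
python3 -c "
from h import *
go((.487,.287,.08,3),(.499,.0495,.08,3));s=snap('scene');print(manip.sense()['q'])
for P in((.457,.1645,.054),(.522,.168,.054),(.487,.288,.01),(.499,.05,.01)):print(P,np.round(proj(s,P),1))
h=cv2.cvtColor(s['pixels'],cv2.COLOR_BGR2HSV);m=cv2.inRange(h,(5,150,100),(15,255,255))[140:235,250:370]
n,l,st,ce=cv2.connectedComponentsWithStats(m)
for i in range(1,n):
  if st[i,4]>7:print(ce[i]+[250,140],st[i,4])
"
```

```text
(0.487, 0.287, 0.08, 3) shift [0.0289, 0.1205, 0.0022] turn [0.1, 0.1, 90.0]
(0.499, 0.0495, 0.08, 3) shift [0.0293, -0.1173, 0.0022] turn [0.1, 0.1, 90.0]
t 45.5 tcp [0.5222 0.1681 0.0823] gap 0.448 F [-0.1 -0.7  0.4] gf 0.0
[ 1.07782369e-01  5.98092612e-01  1.73337921e+00 -8.28063339e-05
  8.08586100e-01 -1.51528275e+00]
(0.457, 0.1645, 0.054) [299.6 193.8]
(0.522, 0.168, 0.054) [318.7 180.3]
(0.487, 0.288, 0.01) [279.4 171.6]
(0.499, 0.05, 0.01) [342.5 224.1]
[279.2 170.9] 10
[320. 179.] 15
[300.81818182 181.45454545] 11
[293.05555556 186.33333333] 18
[297.13157895 194.60526316] 38
[341.25 223.25] 12
```

step_arm(commands=[0.003, 0.012, 0, 0, 0, 8, 0.006, 0.025, 0, 0, 0, 16, 0.009, 0.04, 0, 0, 0, 24, 0.012, 0.055, 0, 0, 0, 32, 0.016, 0.07, 0, 0, 0, 40, 0.02, 0.085, 0, 0, 0, 48, 0.024, 0.1, 0, 0, 0, 56, 0.028, 0.112, 0, 0, 0, 64, 0.031, 0.1207, 0, 0, 0, 72, 0.031, 0.1207, 0, 0, 0, 80])

```text
t: 46.6
tcp_pos: [0.4826, 0.2878, 0.0799]
tool_rot: [0.624, 0.781, -0.001, -0.001]
force: [-0.1, 0.4, 0.1]
finger_gap: 0.45
gripper_force: 0.0
```

```bash
python3 -c "
from h import *
go((.485,.287,-.024,3))"
```

```text
(0.485, 0.287, -0.024, 3) shift [-0.0013, 0.0024, 0.1039] turn [-0.1, 0.0, 9.8]
t 46.6 tcp [0.4826 0.2878 0.0799] gap 0.45 F [-0.1  0.4  0.1] gf 0.0
```

step_arm(commands=[0, 0, 0, 0, 0, 8, 0, 0, 0.01, 0, 0, 10, 0, 0, 0.025, 0, 0, 10, 0, 0, 0.04, 0, 0, 10, 0, 0, 0.055, 0, 0, 10, 0, 0, 0.07, 0, 0, 10, 0, 0, 0.085, 0, 0, 10, 0, 0, 0.097, 0, 0, 10, 0, 0, 0.105, 0, 0, 10, 0, 0, 0.105, 0, 0, 10])

```text
t: 47.6
tcp_pos: [0.4831, 0.2866, -0.0255]
tool_rot: [0.688, 0.725, -0.001, -0.001]
force: [-0.3, 0.2, -0.3]
finger_gap: 0.453
gripper_force: 0.0
```

step_arm(commands=[0, 0, 0, 0, 0, 0, 0, 0, 0, 0, 0, 0, 0, 0, 0, 0, 0, 0, 0, 0, 0, 0, 0, 0, 0, 0, 0, 0, 0, 0, 0, 0, 0, 0, 0, 0, 0, 0, 0, 0, 0, 0, 0, 0, 0, 0, 0, 0, 0, 0, 0, 0, 0, 0, 0, 0, 0, 0, 0, 0], jaw=0, grip_force=25)

```text
t: 48.6
tcp_pos: [0.484, 0.287, -0.0241]
tool_rot: [0.688, 0.725, 0.0, 0.0]
force: [-1.2, 0.2, -0.1]
finger_gap: 0.268
gripper_force: 24.8
```

step_arm(commands=[-0.0002, 0, -0.0038, 0, 0, 0, -0.0007, 0, -0.0076, 0, 0, 0, -0.0015, 0, -0.0114, 0, 0, 0, -0.0027, 0, -0.015, 0, 0, 0, -0.0041, 0, -0.0186, 0, 0, 0, -0.0059, 0, -0.022, 0, 0, 0, -0.008, 0, -0.0252, 0, 0, 0, -0.0103, 0, -0.0283, 0, 0, 0, -0.0129, 0, -0.0311, 0, 0, 0, -0.0157, 0, -0.0337, 0, 0, 0])

```text
t: 49.6
tcp_pos: [0.4846, 0.271, 0.0093]
tool_rot: [0.688, 0.725, -0.0, -0.0]
force: [2.4, -2.3, -10.8]
finger_gap: 0.269
gripper_force: 25.0
```

step_arm(commands=[-0.0031, 0, -0.0023, 0, 0, 0, -0.0063, 0, -0.0044, 0, 0, 0, -0.0097, 0, -0.0062, 0, 0, 0, -0.0133, 0, -0.0076, 0, 0, 0, -0.0169, 0, -0.0088, 0, 0, 0, -0.0207, 0, -0.0096, 0, 0, 0, -0.0245, 0, -0.0101, 0, 0, 0, -0.0283, 0, -0.0103, 0, 0, 0, -0.0315, 0, -0.0103, 0, 0, 0, -0.0315, 0, -0.0103, 0, 0, 0])

```text
t: 50.6
tcp_pos: [0.4863, 0.2419, 0.0205]
tool_rot: [0.69, 0.724, 0.002, -0.001]
force: [-1.6, 11.3, -2.2]
finger_gap: 0.271
gripper_force: 25.0
```

step_arm(commands=[0, 0, 0, 0, 0, 0, 0, 0, 0, 0, 0, 0, 0, 0, 0, 0, 0, 0, 0, 0, 0, 0, 0, 0, 0, 0, -0.01, 0, 0, 0, 0, 0, -0.025, 0, 0, 0, 0, 0, -0.04, 0, 0, 0, 0, 0, -0.05, 0, 0, 0, 0, 0, -0.06, 0, 0, 0, 0, 0, -0.06, 0, 0, 0], jaw=45)

```text
t: 51.6
tcp_pos: [0.4874, 0.24, 0.0813]
tool_rot: [0.688, 0.725, 0.001, 0.001]
force: [0.2, 0.4, 0.5]
finger_gap: 0.451
gripper_force: 0.0
```

```bash
python3 -c "
from h import *
go((.4975,.0495,.08,3))"
```

```text
(0.4975, 0.0495, 0.08, 3) shift [-0.1908, 0.0002, 0.0012] turn [0.2, -0.0, -0.0]
t 51.6 tcp [0.4874 0.24   0.0813] gap 0.451 F [0.2 0.4 0.5] gf 0.0
```

step_arm(commands=[-0.01, 0, 0, 0, 0, 0, -0.03, 0, 0, 0, 0, 0, -0.055, 0, 0, 0, 0, 0, -0.08, 0, 0, 0, 0, 0, -0.105, 0, 0, 0, 0, 0, -0.13, 0, 0, 0, 0, 0, -0.155, 0, 0, 0, 0, 0, -0.175, 0, 0, 0, 0, 0, -0.191, 0, 0, 0, 0, 0, -0.191, 0, 0, 0, 0, 0])

```text
t: 52.6
tcp_pos: [0.496, 0.0469, 0.0792]
tool_rot: [0.69, 0.724, -0.001, -0.0]
force: [-0.0, -0.5, -0.5]
finger_gap: 0.45
gripper_force: 0.0
```

step_arm(commands=[0, 0, 0, 0, 0, 0, 0, 0, 0.01, 0, 0, 0, 0, 0, 0.025, 0, 0, 0, 0, 0, 0.04, 0, 0, 0, 0, 0, 0.055, 0, 0, 0, 0, 0, 0.07, 0, 0, 0, 0, 0, 0.085, 0, 0, 0, 0, 0, 0.097, 0, 0, 0, 0, 0, 0.105, 0, 0, 0, 0, 0, 0.105, 0, 0, 0])

```text
t: 53.6
tcp_pos: [0.4954, 0.0496, -0.0264]
tool_rot: [0.688, 0.726, -0.001, -0.001]
force: [-0.1, -0.5, 0.1]
finger_gap: 0.451
gripper_force: 0.0
```

step_arm(commands=[0, 0, 0, 0, 0, 0, 0, 0, 0, 0, 0, 0, 0, 0, 0, 0, 0, 0, 0, 0, 0, 0, 0, 0, 0, 0, 0, 0, 0, 0, 0, 0, 0, 0, 0, 0, 0, 0, 0, 0, 0, 0, 0, 0, 0, 0, 0, 0, 0, 0, 0, 0, 0, 0, 0, 0, 0, 0, 0, 0], jaw=0, grip_force=25)

```text
t: 54.6
tcp_pos: [0.4955, 0.0491, -0.0253]
tool_rot: [0.688, 0.725, -0.001, -0.001]
force: [-4.7, -0.8, 0.9]
finger_gap: 0.272
gripper_force: 24.7
```

step_arm(commands=[0.0002, -0.001, -0.0038, 0, 0, 0, 0.0007, -0.001, -0.0076, 0, 0, 0, 0.0015, -0.001, -0.0114, 0, 0, 0, 0.0027, -0.001, -0.015, 0, 0, 0, 0.0041, -0.001, -0.0186, 0, 0, 0, 0.0059, -0.001, -0.022, 0, 0, 0, 0.008, -0.001, -0.0252, 0, 0, 0, 0.0103, -0.001, -0.0283, 0, 0, 0, 0.0129, -0.001, -0.0311, 0, 0, 0, 0.0157, -0.001, -0.0337, 0, 0, 0])

```text
t: 55.6
tcp_pos: [0.4946, 0.0656, 0.0075]
tool_rot: [0.688, 0.725, 0.0, -0.0]
force: [0.6, 4.2, -15.6]
finger_gap: 0.273
gripper_force: 25.4
```

step_arm(commands=[0.0031, 0, -0.0023, 0, 0, 0, 0.0063, 0, -0.0044, 0, 0, 0, 0.0097, 0, -0.0062, 0, 0, 0, 0.0133, 0, -0.0076, 0, 0, 0, 0.0169, 0, -0.0088, 0, 0, 0, 0.0207, 0, -0.0096, 0, 0, 0, 0.0245, 0, -0.0101, 0, 0, 0, 0.0283, 0, -0.0103, 0, 0, 0, 0.0315, 0, -0.0103, 0, 0, 0, 0.0315, 0, -0.0103, 0, 0, 0])

```text
t: 56.6
tcp_pos: [0.4935, 0.0917, 0.0196]
tool_rot: [0.686, 0.727, -0.002, 0.003]
force: [-2.2, -23.0, -8.7]
finger_gap: 0.268
gripper_force: 25.2
```

step_arm(commands=[0, 0, 0, 0, 0, 0, 0, 0, 0, 0, 0, 0, 0, 0, 0, 0, 0, 0, 0, 0, 0, 0, 0, 0, 0, 0, -0.01, 0, 0, 0, 0, 0, -0.025, 0, 0, 0, 0, 0, -0.04, 0, 0, 0, 0, 0, -0.065, 0, 0, 0, 0, 0, -0.1, 0, 0, 0, 0, 0, -0.14, 0, 0, 0], jaw=45)

```text
t: 57.6
tcp_pos: [0.4919, 0.0965, 0.16]
tool_rot: [0.688, 0.725, -0.001, -0.001]
force: [0.3, -0.2, 0.1]
finger_gap: 0.448
gripper_force: 0.0
```

step_arm(commands=[0.03, 0, -0.04, 0, 0, 0, 0.07, 0, -0.05, 0, 0, 0, 0.11, 0, -0.05, 0, 0, 0, 0.15, 0, -0.05, 0, 0, 0, 0.19, 0, -0.05, 0, 0, 0, 0.23, 0, -0.05, 0, 0, 0, 0.27, 0, -0.05, 0, 0, 0, 0.3, 0, -0.05, 0, 0, 0, 0.3, 0, -0.05, 0, 0, 0, 0.3, 0, -0.05, 0, 0, 0])

```text
t: 58.6
tcp_pos: [0.4764, 0.3961, 0.2091]
tool_rot: [0.688, 0.726, -0.0, 0.0]
force: [0.6, -0.7, 0.7]
finger_gap: 0.45
gripper_force: 0.0
```

```bash
python3 -c "
from h import *
go((.487,.287,.08,3));s=snap('scene','f_s');t=snap('top','f_t');stylus()
a=cv2.resize(s['pixels'][150:240,255:355],(400,360),interpolation=cv2.INTER_CUBIC)
b=cv2.resize(t['pixels'][150:240,250:350],(400,360),interpolation=cv2.INTER_CUBIC)
cv2.imwrite('pics/fin.png',np.hstack([a,b]))
for P in((.457,.165,.054),(.522,.1685,.054),(.486,.2415,.054),(.4935,.092,.054)):print(P,np.round(proj(s,P),1),np.round(proj(t,P),1))
for g,(x0,y0,x1,y1) in((s,(255,150,355,240)),(t,(250,150,350,240))):
  h=cv2.cvtColor(g['pixels'],cv2.COLOR_BGR2HSV);m=cv2.inRange(h,(5,150,100),(15,255,255))[y0:y1,x0:x1]
  n,l,st,ce=cv2.connectedComponentsWithStats(m)
  print([((ce[i]+[x0,y0]).round(1).tolist(),st[i,4]) for i in range(1,n) if st[i,4]>4])
"
```

```text
(0.487, 0.287, 0.08, 3) shift [-0.1094, 0.0047, 0.1291] turn [-0.0, 0.0, 0.1]
t 58.6 tcp [0.4764 0.3961 0.2091] gap 0.45 F [ 0.6 -0.7  0.7] gf 0.0
top 261 ends [ 0.4167 -0.1492  0.052 ] [ 0.5369 -0.1432  0.052 ] len 0.1203 mid [ 0.4768 -0.1462  0.052 ] yaw 2.9
scene 368 ends [ 0.4132 -0.1492  0.052 ] [ 0.5384 -0.1417  0.052 ] len 0.1254 mid [ 0.4758 -0.1454  0.052 ] yaw 3.4
(0.457, 0.165, 0.054) [299.5 193.7] [299.5 200.8]
(0.522, 0.1685, 0.054) [318.5 180.2] [298.9 175.8]
(0.486, 0.2415, 0.054) [289.4 170.6] [269.7 189. ]
(0.4935, 0.092, 0.054) [330.1 203.9] [328.6 187.3]
[([288.9, 171.0], np.int32(14)), ([319.7, 178.9], np.int32(18)), ([300.8, 181.5], np.int32(15)), ([292.8, 186.2], np.int32(20)), ([296.6, 194.8], np.int32(17)), ([330.4, 203.6], np.int32(25))]
[([299.4, 173.7], np.int32(18)), ([270.6, 188.9], np.int32(18)), ([329.5, 187.3], np.int32(15)), ([300.4, 203.3], np.int32(19))]
```

View pics/fin.png

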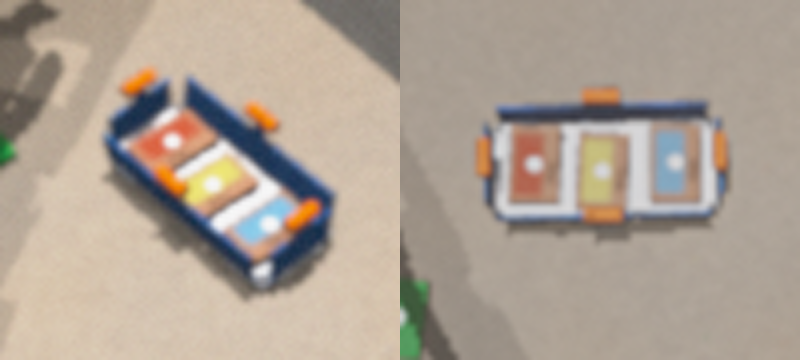

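All four sides are up and the tiles lie flat. But the near pull (top 300,203) and far pull (top 299,174) sit about 6 mm outside vertical, roughly 1.43 rad. I'll push both home with shut fingers.

step_arm(commands=[-0.03, -0.01, 0.01, 0, 0, 0, -0.06, -0.02, 0.03, 0, 0, 0, -0.09, -0.03, 0.04, 0, 0, 0, -0.12, -0.04, 0.05, 0, 0, 0, -0.15, -0.05, 0.06, 0, 0, 0, -0.18, -0.065, 0.06, 0, 0, 0, -0.205, -0.077, 0.07, 0, 0, 0, -0.2275, -0.077, 0.08, 0, 0, 0, -0.2275, -0.077, 0.1, 0, 0, 0, -0.2275, -0.077, 0.12, 0, 0, 0], jaw=0)

```text
t: 59.8
tcp_pos: [0.4129, 0.1629, 0.0891]
tool_rot: [0.69, 0.724, 0.001, 0.001]
force: [-0.9, 1.6, -0.9]
finger_gap: -0.0
gripper_force: 0.0
```

step_arm(commands=[0, 0, 0.015, 0, 0, 0, 0, 0, 0.03, 0, 0, 0, 0, 0, 0.045, 0, 0, 0, 0, 0, 0.06, 0, 0, 0, 0, 0, 0.07, 0, 0, 0, 0, 0, 0.075, 0, 0, 0, 0, 0, 0.075, 0, 0, 0, 0, 0.005, 0.075, 0, 0, 0, 0, 0.01, 0.075, 0, 0, 0, 0, 0.013, 0.075, 0, 0, 0])

```text
t: 60.8
tcp_pos: [0.4268, 0.1654, 0.0144]
tool_rot: [0.688, 0.725, 0.001, 0.001]
force: [-0.1, -0.6, -0.5]
finger_gap: 0.003
gripper_force: 0.0
```

step_arm(commands=[0, 0.001, 0, 0, 0, 0, 0, 0.002, 0, 0, 0, 0, 0, 0.003, 0, 0, 0, 0, 0, 0.004, 0, 0, 0, 0, 0, 0.005, 0, 0, 0, 0, 0, 0.006, 0, 0, 0, 0, 0, 0.006, 0, 0, 0, 0, 0, 0.006, 0, 0, 0, 0, 0, 0.006, 0, 0, 0, 0, 0, 0.006, 0, 0, 0])

```text
validation failed for argument at $.co...
```

step_arm(commands=[0, 0.001, 0, 0, 0, 0, 0, 0.002, 0, 0, 0, 0, 0, 0.003, 0, 0, 0, 0, 0, 0.004, 0, 0, 0, 0, 0, 0.005, 0, 0, 0, 0, 0, 0.006, 0, 0, 0, 0, 0, 0.007, 0, 0, 0, 0, 0, 0.007, 0, 0, 0, 0, 0, 0.007, 0, 0, 0, 0, 0, 0.007, 0, 0, 0, 0])

```text
t: 61.8
tcp_pos: [0.4321, 0.1656, 0.0138]
tool_rot: [0.688, 0.725, -0.0, -0.0]
force: [-0.5, 0.6, 0.4]
finger_gap: 0.001
gripper_force: 0.0
```

step_arm(commands=[0, 0.001, 0, 0, 0, 0, 0, 0.002, 0, 0, 0, 0, 0, 0.003, 0, 0, 0, 0, 0, 0.004, 0, 0, 0, 0, 0, 0.005, 0, 0, 0, 0, 0, 0.006, 0, 0, 0, 0, 0, 0.007, 0, 0, 0, 0, 0, 0.008, 0, 0, 0, 0, 0, 0.008, 0, 0, 0, 0, 0, 0.008, 0, 0, 0, 0])

```text
t: 62.8
tcp_pos: [0.4394, 0.1659, 0.0138]
tool_rot: [0.688, 0.725, -0.001, -0.0]
force: [-3.7, -0.7, 2.2]
finger_gap: 0.0
gripper_force: 1.6
```

```bash
cat > p.py <<'E'
from h import *
go((.487,.287,.08,3))
for c,(x0,y0,x1,y1) in(('scene',(255,150,355,240)),('top',(250,150,350,240))):
  g=snap(c);h=cv2.cvtColor(g['pixels'],cv2.COLOR_BGR2HSV);m=cv2.inRange(h,(5,150,100),(15,255,255))[y0:y1,x0:x1]
  n,l,st,ce=cv2.connectedComponentsWithStats(m)
  print([((ce[i]+[x0,y0]).round(1).tolist(),int(st[i,4])) for i in range(1,n) if st[i,4]>4])
E
python3 p.py
```

```text
(0.487, 0.287, 0.08, 3) shift [0.1184, 0.0538, -0.0663] turn [-0.1, 0.0, 0.0]
t 62.8 tcp [0.4394 0.1659 0.0138] gap 0.0 F [-3.7 -0.7  2.2] gf 1.6
[([318.6, 178.9], 10), ([301.2, 195.2], 8), ([330.4, 203.6], 20)]
[]
```

step_arm(commands=[0, 0.001, 0, 0, 0, 0, 0, 0.002, 0, 0, 0, 0, 0, 0.003, 0, 0, 0, 0, 0, 0.004, 0, 0, 0, 0, 0, 0.004, 0, 0, 0, 0, 0, 0.004, 0, 0, 0, 0, 0, 0.004, 0, 0, 0, 0, 0, 0.004, 0, 0, 0, 0, 0, 0.004, 0, 0, 0, 0, 0, 0.004, 0, 0, 0, 0])

```text
t: 63.9
tcp_pos: [0.4394, 0.1659, 0.0137]
tool_rot: [0.688, 0.725, -0.003, -0.003]
force: [-8.7, -0.3, 9.5]
finger_gap: -0.001
gripper_force: 4.6
```

Near side is hard against its stop. Now the far one.

step_arm(commands=[0, -0.01, 0, 0, 0, 0, 0, -0.02, 0, 0, 0, 0, 0, -0.02, -0.03, 0, 0, 0, 0, -0.02, -0.07, 0, 0, 0, 0, 0.01, -0.075, 0, 0, 0, -0.002, 0.05, -0.075, 0, 0, 0, -0.004, 0.09, -0.075, 0, 0, 0, -0.004, 0.13, -0.075, 0, 0, 0, -0.004, 0.14, -0.075, 0, 0, 0, -0.004, 0.14, -0.075, 0, 0, 0])

```text
t: 64.9
tcp_pos: [0.5863, 0.1693, 0.0886]
tool_rot: [0.689, 0.725, 0.001, 0.001]
force: [0.3, -0.1, 0.4]
finger_gap: -0.0
gripper_force: 0.0
```

step_arm(commands=[0, 0, 0.015, 0, 0, 0, 0, 0, 0.03, 0, 0, 0, 0, 0, 0.045, 0, 0, 0, 0, 0, 0.06, 0, 0, 0, 0, 0, 0.075, 0, 0, 0, 0, 0, 0.075, 0, 0, 0, 0, -0.008, 0.075, 0, 0, 0, 0, -0.016, 0.075, 0, 0, 0, 0, -0.024, 0.075, 0, 0, 0, 0, -0.03, 0.075, 0, 0, 0])

```text
t: 65.9
tcp_pos: [0.5532, 0.168, 0.0144]
tool_rot: [0.688, 0.725, 0.0, 0.0]
force: [-0.3, -0.6, 0.5]
finger_gap: 0.004
gripper_force: 0.0
```

step_arm(commands=[0, -0.002, 0, 0, 0, 0, 0, -0.004, 0, 0, 0, 0, 0, -0.006, 0, 0, 0, 0, 0, -0.008, 0, 0, 0, 0, 0, -0.01, 0, 0, 0, 0, 0, -0.01, 0, 0, 0, 0, 0, -0.01, 0, 0, 0, 0, 0, -0.01, 0, 0, 0, 0, 0, -0.01, 0, 0, 0, 0, 0, -0.01, 0, 0, 0, 0])

```text
t: 66.9
tcp_pos: [0.5444, 0.1674, 0.0139]
tool_rot: [0.688, 0.725, 0.0, 0.0]
force: [1.2, 0.6, 0.6]
finger_gap: 0.004
gripper_force: 0.7
```

step_arm(commands=[0, -0.002, 0, 0, 0, 0, 0, -0.004, 0, 0, 0, 0, 0, -0.006, 0, 0, 0, 0, 0, -0.007, 0, 0, 0, 0, 0, -0.007, 0, 0, 0, 0, 0, -0.007, 0, 0, 0, 0, 0, -0.007, 0, 0, 0, 0, 0, -0.007, 0, 0, 0, 0, 0, -0.007, 0, 0, 0, 0, 0, -0.007, 0, 0, 0, 0])

```text
t: 67.9
tcp_pos: [0.5401, 0.1672, 0.014]
tool_rot: [0.688, 0.725, 0.002, 0.002]
force: [5.4, 1.3, -1.3]
finger_gap: -0.001
gripper_force: 2.7
```

Both are at their stops, symmetric about the tray. Retreating for a last check.

step_arm(commands=[0, 0.01, 0, 0, 0, 0, 0, 0.025, 0, 0, 0, 0, 0, 0.025, -0.03, 0, 0, 0, 0, 0.025, -0.07, 0, 0, 0, 0, 0.02, -0.11, 0, 0, 0, 0, 0, -0.14, 0, 0, 0, 0.03, -0.02, -0.15, 0, 0, 0, 0.07, -0.03, -0.16, 0, 0, 0, 0.11, -0.04, -0.17, 0, 0, 0, 0.15, -0.04, -0.18, 0, 0, 0])

```text
t: 68.9
tcp_pos: [0.4861, 0.3153, 0.1938]
tool_rot: [0.688, 0.725, -0.003, -0.001]
force: [1.2, -0.2, -0.4]
finger_gap: 0.002
gripper_force: 0.0
```

step_arm(commands=[0.03, 0, 0, 0, 0, 0, 0.06, 0, 0, 0, 0, 0, 0.09, 0, 0, 0, 0, 0, 0.1, 0, 0, 0, 0, 0, 0.1, 0, 0, 0, 0, 0, 0.1, 0, 0, 0, 0, 0, 0.1, 0, 0, 0, 0, 0, 0.1, 0, 0, 0, 0, 0, 0.1, 0, 0, 0, 0, 0, 0.1, 0, 0, 0, 0, 0])

```text
t: 69.9
tcp_pos: [0.4845, 0.4141, 0.1939]
tool_rot: [0.689, 0.725, -0.0, 0.0]
force: [-0.6, 0.2, -0.5]
finger_gap: -0.001
gripper_force: 0.0
```

```bash
python3 p.py; python3 -c "
from h import *
stylus()"
```

```text
(0.487, 0.287, 0.08, 3) shift [-0.127, -0.004, 0.114] turn [-0.0, 0.0, -0.1]
t 69.9 tcp [0.4845 0.4141 0.1939] gap -0.001 F [-0.6  0.2 -0.5] gf 0.0
[([288.9, 170.8], 13), ([318.2, 180.5], 19), ([300.9, 181.4], 16), ([292.8, 186.2], 20), ([298.4, 192.6], 18), ([330.2, 203.6], 24)]
[([300.2, 176.3], 16), ([270.5, 188.8], 17), ([329.5, 187.3], 15), ([300.7, 200.6], 15)]
top 263 ends [ 0.4167 -0.1492  0.052 ] [ 0.5369 -0.1432  0.052 ] len 0.1203 mid [ 0.4768 -0.1462  0.052 ] yaw 2.9
scene 368 ends [ 0.4133 -0.1491  0.052 ] [ 0.5384 -0.1416  0.052 ] len 0.1253 mid [ 0.4759 -0.1453  0.052 ] yaw 3.4
```

All pulls now sit where an upright side puts them, and the gauge is still at the bat's centre. Handing in.

```bash
python3 -c "
from station import manip
print(manip.sign_off())"
```

```text
the job is handed in; nothing more can be done
None
```

The red, blue and yellow tiles were probed in that order. The gauge was then stood back on the middle of the bat, all four tray sides were raised to their stops, and the job is handed in; the sign-off gave no verdict.

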